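# Show the reagent bottles to the label reader, side by side, and tray them

### The arm

A 6-joint arm with a two-finger parallel gripper is mounted at the origin on a cart in front of the work surface, level with it; the furniture and walls round the work are solid. World frame = base frame: x ahead of the robot, y to its left, z up, the work surface at z = 0. Lengths are in m, angles in rad, forces in N, time in s.
With the tool pointing down it reaches from about 0.375 to 0.9 m from the base axis. Payload 3.1 kg.
Tool frame: the origin (TCP) lies on the centre line of the jaws, within the pads' length; the fingertips stand 25 mm ahead of it and the grasp point (between the pads) lies 6 mm ahead of it (manip.tips_ahead is the distance from the TCP to the fingertips, in m); z points along the fingers, y is the direction in which the jaws open and shut (so a half turn about z gives the same grasp; the last joint's range is limited). The gripper opens to 85 mm and grips with 20 to 120 N. Pads are 22 mm wide; open, the fingers measure 114 mm over their backs; the gripper's body (76 mm by 85 mm) begins 54 mm behind the grasp point. The pads swing forward as they close: fully open they stand 13 mm farther back than shut.
Start: joints at [-1.415, 0.527, 1.433, -0, 1.181, -0.178], TCP at [0.205, -0.59, 0.256] pointing down, gripper open.
Joint ranges: [-3.08, 3.08], [-0.75, 2.2], [0.22, 2.44], [-1.43, 4.57], [0, 2.65], [-2.85, 2.85]. Speed limits (rad/s): [2.79, 2.79, 3.14, 3.14, 3.14, 3.14].

### API

Orientations are given as a unit quaternion [x, y, z, w].
In Python, from station import manip gives the robot as it stands.
- The arm moves only by the tool play_rows, never from a script. Its argument "steps" is a list that holds one entry, the list of rows, each a list of 6 numbers: the shift along the tool's x, y, z in m, then the turn, a rotation vector about the tool's x, y, z in degrees. In form: [[[x, y, z, rx, ry, rz], ...]]. A call has 1 to 10 rows; each row shifts and turns the commanded pose from where the row before left it, along the tool's axes as they then stand; what a row does not reach is not made up. A row lasts 1/8 s, in which the tool goes at most 62.5 mm and 10.7 degrees, less where a joint would pass 70% of its speed; a pose out of reach is approached as far as the arm can. A call is refused whole if a number of a shift passes 0.0625 or a number of a turn 10.7, either way. A call with a gripper value outside its range is refused whole. "fingers" is the opening, from 0 (shut) to 1 (fully open), set as the call begins (left out, the last holds). The fingers move at their own pace and stop on an object; "squeeze" is the grip in N (left out, the last holds). Time passes only in rows, so rows that do not move let the fingers close. It gives the time, the measured TCP pose, the force and the opening at its end, in the units of the state.
- manip.sense(): the state, without advancing time (a new reading comes with each control period).
- manip.snapshot(name): name is "scene" or "top"; returns a dict with "img" (420x560x3 uint8, red, green, blue), "K" (3x3 intrinsics, pixels), "world_from_camera" (4x4, takes a point from camera to world coordinates). Camera axes: x right, y down, z forward; pixel columns grow to the right and rows downward; lengths in m; the calibration is good to about 2 mm. A picture is of the moment at which its call begins. There is no depth.
- manip.sign_off(): hands the job in, once; it reports no verdict.
Trained networks look in a picture, given as the dict that the camera call returned (one of the last four; its "shot" number tells which), for a name from the list of things; names that differ only in an ending like _2 or _b are one class to them, and where a whole thing is asked for, a point or a joint stands for the part that bears it (a point fixed in the world has none). Each returns a list of dicts, best first, with "score" (0 to 1); they miss things now and then, are a little off and sometimes report something else, mostly with a low value. They report only what shows in the picture. A call takes as long as a camera call. They do not tell look-alikes from the thing itself.
- manip.regions_of(label, picture): "pixels" (420x560 bool, what is visible of it) and "rect" ([left, top, right, bottom] in pixels, round what is visible of it).
- manip.pinpoint(label, picture): "point" ([column, row] in pixels: a listed point, or the origin of a listed thing).
The state is a dict: "t": time; "q": joint angles; "qd": joint speeds; "tau": joint torques, N m; "tcp_pos": TCP position; "tool_rot": TCP orientation; "force": force on the tool from outside, world axes, zero at the start; "ft_torque": the same for the moment, N m; "finger_gap": opening from 0.0 (shut) to 1.0 (fully open).
Only numpy, scipy, OpenCV 4.12 (cv2) and the standard library are available. Lean on these libraries where they do the work, as an engineer would, in place of code of your own. Each camera call takes 0.05 s, during which the arm holds its last target.

### The job

Lift the can by its handle off the label reader's round stand and stand it on the round rubber mat beside it. Then take each bottle that is there, tallest first and shortest last, hold it upright just above the middle of the stand (an inch or so) and show all its sides to the reader window: first the side with the tab, then after a third of a turn anticlockwise seen from above, then after another third, keeping it still for a second each time. Stand every bottle upright in the white tray, never tip the can, and leave the timer, the slide box and the dish where they are.

Things in the scene. Friction and masses are not known exactly. Their poses are not given: they have to be found in the camera images.
- reader: fixed label reader. Origin on the worktop below the middle of its round stand; +x points from the stand to the reading head. Grey base plate x -54 to 156, y +-50, 12 mm thick; round aluminium stand 120 mm across, flat top 40 mm above the worktop; reading head a white box (x 105 to 155, y +-43, z 85 to 165 mm) with a black window that looks at the space above the stand
- stage (a point): middle of the flat top of the round stand, 40 mm above the worktop
- window (a point): middle of the black reader window, 101 mm from the stand's axis along the reader's +x, 127 mm above the worktop
- mat: round black rubber parking mat beside the reader, 140 mm across, 4 mm thick, fixed; origin at the middle of its underside, on the worktop
- can: closed steel can with a rigid bail handle, at first on the round stand; 84 mm across (lid 88), lid top 96 mm up, about 0.45 kg. Origin at the middle of its underside, z up. The grip is a level black bar along the can's y axis, 14 mm thick, 60 mm long, its axis 145 mm above the underside, 42 mm free below it; thin wires run down from its ends at y = +-46 mm
- can_handle (a point): middle of the can's handle bar, 145 mm above the can's underside
- tray: white open tray, 312 mm long (its y axis) and 212 mm wide (its x axis), rim 59 mm high, fixed. Origin at the middle of its underside, on the worktop; inner floor 5 to 9 mm above it, flat for about x +-75 mm and y +-115 mm, walls lean outward
- timer: bystander: small white bench timer 64 x 68 x 18 mm, origin at the middle of its underside
- slide_box: bystander: flat white box of slides 58 x 80 x 24 mm, origin at the middle of its underside
- dish: bystander: petri dish 89 mm across, 16 mm high, origin at the middle of its underside
- tall_bottle: tallest bottle, brown with a dark screw cap, 135 mm high, 62 mm across; cap 36 mm across, 113 to 135 mm above the underside, the shoulder falling away below it; absent (None) in some runs. Origin at the middle of the underside, z up. A thin black band round the body carries a tab (14 mm wide, reaching 47 mm from the axis, 60 mm up) on its +x side: side one
- tall_bottle_side1 (a point): point on the wall of the tall bottle in the middle of side one, at the tab, 60 mm above the underside; its own x axis points straight out of the wall, z up
- tall_bottle_side2 (a point): point on the wall of the tall bottle in the middle of side two, 120 degrees clockwise from the tab, seen from above, 60 mm above the underside; its own x axis points straight out of the wall, z up
- tall_bottle_side3 (a point): point on the wall of the tall bottle in the middle of side three, 240 degrees clockwise from the tab, seen from above, 60 mm above the underside; its own x axis points straight out of the wall, z up
- middle_bottle: middle-sized bottle, white with a white screw cap, 115 mm high, 58 mm across; cap 34 mm across, 95 to 115 mm above the underside, the shoulder falling away below it; absent (None) in some runs. Origin at the middle of the underside, z up. A thin black band round the body carries a tab (14 mm wide, reaching 45 mm from the axis, 50 mm up) on its +x side: side one
- middle_bottle_side1 (a point): point on the wall of the middle bottle in the middle of side one, at the tab, 50 mm above the underside; its own x axis points straight out of the wall, z up
- middle_bottle_side2 (a point): point on the wall of the middle bottle in the middle of side two, 120 degrees clockwise from the tab, seen from above, 50 mm above the underside; its own x axis points straight out of the wall, z up
- middle_bottle_side3 (a point): point on the wall of the middle bottle in the middle of side three, 240 degrees clockwise from the tab, seen from above, 50 mm above the underside; its own x axis points straight out of the wall, z up
- short_bottle: shortest bottle, white with a coloured screw cap, 95 mm high, 48 mm across; cap 30 mm across, 77 to 95 mm above the underside, the shoulder falling away below it; absent (None) in some runs. Origin at the middle of the underside, z up. A thin black band round the body carries a tab (14 mm wide, reaching 40 mm from the axis, 42 mm up) on its +x side: side one
- short_bottle_side1 (a point): point on the wall of the short bottle in the middle of side one, at the tab, 42 mm above the underside; its own x axis points straight out of the wall, z up
- short_bottle_side2 (a point): point on the wall of the short bottle in the middle of side two, 120 degrees clockwise from the tab, seen from above, 42 mm above the underside; its own x axis points straight out of the wall, z up
- short_bottle_side3 (a point): point on the wall of the short bottle in the middle of side three, 240 degrees clockwise from the tab, seen from above, 42 mm above the underside; its own x axis points straight out of the wall, z up
Things that resemble listed ones, but are neither listed nor needed, are in the scene too. Several things have the shape of the mat; the one meant has the colours described above.

How it is judged:
By the outcome, as a careful person would: the job done as asked, in the order asked, and still so for the second after the job is handed in, with the robot touching nothing.
Of tall_bottle, middle_bottle, short_bottle only 2 to 3 are there at a start; the rules pass over those that are not, and their reading is None.
At some moment in a run one of can may be knocked a few centimetres aside while the robot is not near it.
It also fails if it takes over 210 s, if anything falls off the work surface, if the arm or the gripper's body presses on something with over 40 N, if the wrist force passes 120 N, or if a joint passes its speed limit or range.

## Working session

There is one attempt and no reset: what is moved stays moved. The work goes in short steps, Python scripts to look and compute and a tool call to move; the robot and the scene stay as the last step left them, time stands still between calls to the robot, and variables do not carry over. Pictures are saved under pics/ and viewed, and the job is handed in when it is done.

Besides the shell and the picture viewer there is one more tool, called after ">>>" in YAML: its name, and indented under it one key for each argument. play_rows: Moves the arm, as the interface text tells. Its arguments: {"type":"object","properties":{"steps":{"type":"array"},"fingers":{"type":"number"},"squeeze":{"type":"number"}},"required":["steps"]}

```bash
ls; mkdir -p pics; cat > h.py <<'E'
import numpy as np, cv2
from station import manip
def shot(n,f=None):
    s=manip.snapshot(n)
    if f: cv2.imwrite('pics/'+f+'.png',cv2.cvtColor(s['img'],cv2.COLOR_RGB2BGR))
    return s
def ray(s,p):
    T=np.array(s['world_from_camera']);K=np.array(s['K'])
    d=np.linalg.solve(K,[p[0],p[1],1.]);return T[:3,3],T[:3,:3]@d
def onz(s,p,z):
    o,d=ray(s,p);return o+d*(z-o[2])/d[2]
def proj(s,P):
    T=np.array(s['world_from_camera']);K=np.array(s['K'])
    c=T[:3,:3].T@(np.array(P)-T[:3,3]);u=K@c;return u[:2]/u[2]
def tri(s1,p1,s2,p2):
    o1,d1=ray(s1,p1);o2,d2=ray(s2,p2)
    A=np.stack([d1,-d2],1);t=np.linalg.lstsq(A,o2-o1,rcond=None)[0]
    a=o1+d1*t[0];b=o2+d2*t[1];return (a+b)/2,np.linalg.norm(a-b)
E
python3 - <<'E'
from h import *
np.set_printoptions(precision=4,suppress=True)
a=shot('scene','s0');b=shot('top','t0')
for s in(a,b):print(s['shot'],s['world_from_camera'],s['K'])
print(manip.sense())
for n in ['reader','stage','window','mat','can','can_handle','tray','timer','slide_box','dish','tall_bottle','tall_bottle_side1','middle_bottle','middle_bottle_side1','short_bottle','short_bottle_side1']:
  for nm,s in(('S',a),('T',b)):
    print(n,nm,[(np.round(r['point']).tolist(),round(r['score'],2)) for r in manip.pinpoint(n,s)][:5])
E
```

```text
pics
1 [[ 0.6145 -0.607   0.5039 -0.3264]
 [-0.7889 -0.471   0.3946 -0.6359]
 [-0.0022 -0.6401 -0.7683  1.4503]
 [ 0.      0.      0.      1.    ]] [[525.0774   0.     284.9452]
 [  0.     525.0774 204.9425]
 [  0.       0.       1.    ]]
2 [[-0.0087 -0.9983  0.0578  0.476 ]
 [-0.9999  0.0082 -0.0089  0.0435]
 [ 0.0084 -0.0579 -0.9983  1.3311]
 [ 0.      0.      0.      1.    ]] [[475.326    0.     276.2926]
 [  0.     475.326  210.8122]
 [  0.       0.       1.    ]]
{'t': 0.1, 'q': array([-1.4155,  0.5284,  1.4338,  0.    ,  1.1814, -0.1785]), 'qd': array([ 0.0018, -0.0009, -0.0032, -0.0008, -0.0002,  0.0008]), 'tau': array([  0.0001, -44.3304, -17.8585,  -0.0003,   0.0039,   0.    ]), 'tcp_pos': array([ 0.2047, -0.5899,  0.2554]), 'tool_rot': array([ 0.9861,  0.1661,  0.    , -0.001 ]), 'force': array([-0.0891,  0.6392,  0.1884]), 'ft_torque': array([-0.0193, -0.0045, -0.0216]), 'finger_gap': 0.9973083250910325}
reader S [([240.0, 163.0], 0.75), ([196.0, 225.0], 0.25)]
reader T [([272.0, 157.0], 0.89)]
stage S []
stage T [([268.0, 156.0], 0.75)]
window S []
window T [([289.0, 187.
[... 822 characters left out ...]
45.0, 250.0], 0.91), ([219.0, 250.0], 0.85), ([232.0, 231.0], 0.84)]
middle_bottle S [([206.0, 195.0], 0.85), ([239.0, 160.0], 0.6)]
middle_bottle T [([156.0, 239.0], 0.59), ([270.0, 154.0], 0.38)]
middle_bottle_side1 S [([198.0, 186.0], 0.9), ([200.0, 191.0], 0.74), ([211.0, 188.0], 0.66)]
middle_bottle_side1 T [([160.0, 229.0], 0.76), ([140.0, 238.0], 0.55)]
short_bottle S [([206.0, 223.0], 0.42)]
short_bottle T [([190.0, 275.0], 0.81)]
short_bottle_side1 S [([195.0, 224.0], 0.6), ([209.0, 219.0], 0.59), ([203.0, 215.0], 0.52), ([364.0, 291.0], 0.51)]
short_bottle_side1 T [([188.0, 285.0], 0.84), ([197.0, 270.0], 0.7), ([186.0, 269.0], 0.69), ([197.0, 191.0], 0.56), ([243.0, 248.0], 0.34)]
```

```bash
python3 - <<'E'
import cv2
for n,c in(('s0',(60,360,130,450)),('t0',(100,320,110,450))):
    i=cv2.imread(f'pics/{n}.png');r=i[c[0]:c[1],c[2]:c[3]]
    f=min(800/r.shape[1],600/r.shape[0]);cv2.imwrite(f'pics/{n}c.png',cv2.resize(r,None,fx=f,fy=f,interpolation=cv2.INTER_CUBIC));print(f)
E
```

```text
2.0
2.3529411764705883
```

View pics/s0.png

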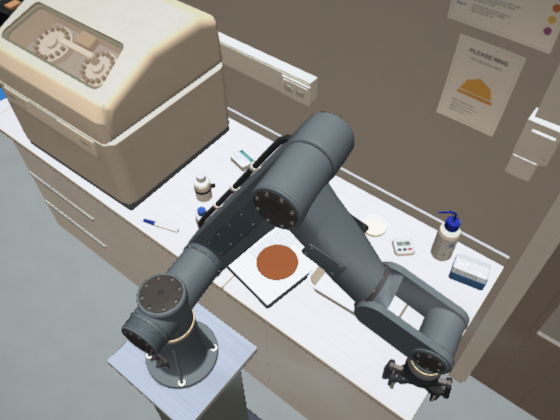

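View pics/t0.png

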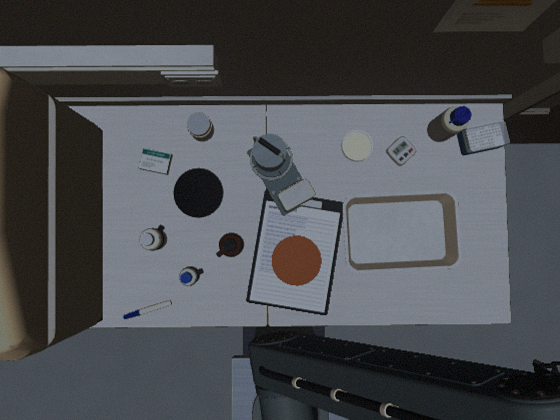

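View pics/t0c.png

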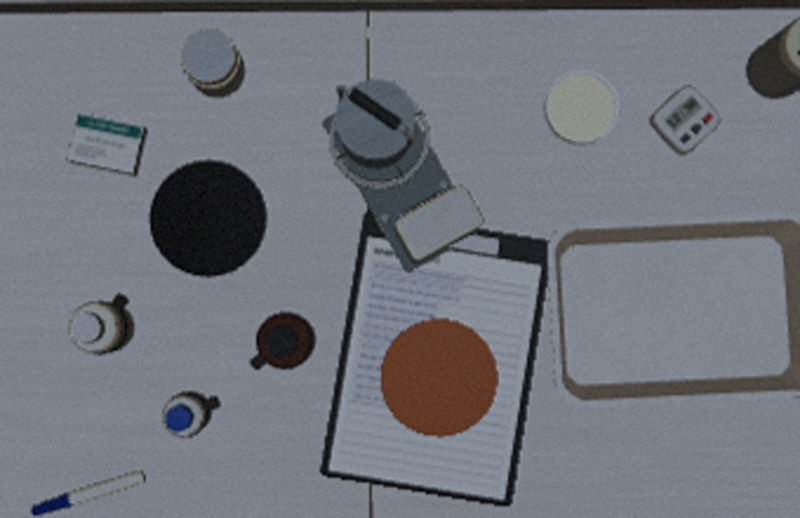

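View pics/s0c.png

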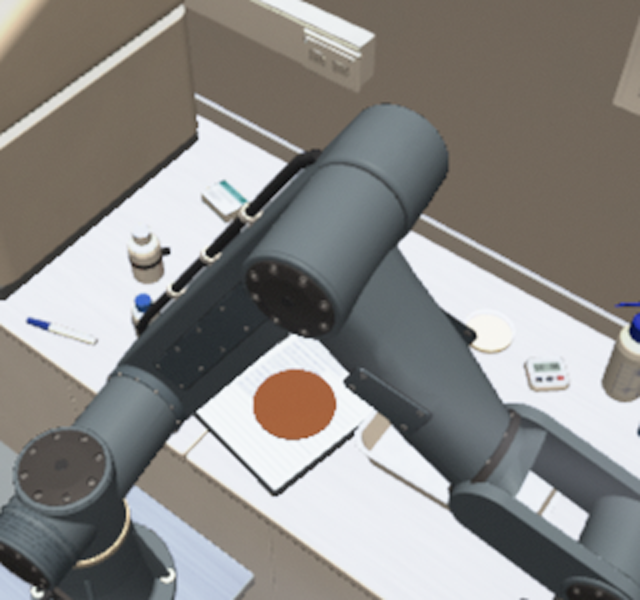

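Top view: can with black bar on stand (270,146), reading head (295,197). Mat candidates are the black disc (199,192), the orange disc on the clipboard (297,261) and the grey jar (200,125). The task's mat is black, so it is the disc at (199,192), also confirmed in the enlarged crop. Bottles: tall brown (230,245), middle white (152,239), short with blue cap (189,276). The blue-cap squirt bottle at (450,122) is only a look-alike.

```bash
python3 - <<'E'
from h import *
np.set_printoptions(precision=4,suppress=True)
b=shot('top')
img=b['img']
for n,z in [('mat',.004),('tray',.059),('can',.1),('reader',0),('tall_bottle',0),('middle_bottle',0),('short_bottle',0),('dish',0.016),('timer',.018),('slide_box',.024)]:
    for r in manip.regions_of(n,b)[:3]:
        m=r['pixels'];ys,xs=np.nonzero(m);c=(xs.mean(),ys.mean())
        print(n,round(r['score'],2),r['rect'],np.round(c,1),m.sum(),onz(b,c,z))
for n,z in [('mat',0),('tray',0),('can_handle',.185),('stage',.04),('window',.127),('reader',0),('can',.04),('tall_bottle',0),('middle_bottle',0),('short_bottle',0),('dish',0),('timer',0),('slide_box',0)]:
    print(n,[(np.round(r['point'],1),round(r['score'],2),onz(b,r['point'],z)) for r in manip.pinpoint(n,b)][:2])
for n,z in [('tall_bottle',.06),('middle_bottle',.05),('short_bottle',.042)]:
  for k in '123':
    print(n,k,[(np.round(r['point'],1),round(r['score'],2),onz(b,r['point'],z)) for r in manip.pinpoint(n+'_side'+k,b)][:3])
def crop(x0,y0,w,h,f,name):
    cv2.imwrite('pics/'+name+'.png',cv2.resize(np.clip(img[y0:y0+h,x0:x0+w,::-1].astype(int)*2,0,255).astype(np.uint8),None,fx=f,fy=f,interpolation=cv2.INTER_NEAREST))
crop(125,215,130,80,6,'cb'); crop(230,120,100,100,6,'cr')
E
```

```text
mat 0.87 [273.7, 236.7, 323.0, 283.8] [295.9 259.9] 1935 [ 0.4157 -0.0215  0.004 ]
mat 0.62 [175.8, 165.5, 222.6, 219.0] [198.2 192. ] 1889 [0.6075 0.2498 0.004 ]
tray 0.67 [343.6, 191.3, 462.6, 273.4] [401.6 231.1] 9060 [ 0.4925 -0.303   0.059 ]
can 0.94 [253.8, 131.4, 287.2, 170.6] [268.8 150.9] 1088 [0.7042 0.0507 0.1   ]
reader 0.8 [247.4, 149.0, 316.1, 214.8] [284.  183.4] 2036 [0.6302 0.0093 0.    ]
tall_bottle 0.65 [218.2, 233.1, 245.0, 255.8] [230.7 244.2] 480 [0.4608 0.1597 0.    ]
middle_bottle 0.64 [183.5, 267.9, 204.3, 288.0] [189.7 274.8] 339 [0.3769 0.274  0.    ]
short_bottle 0.62 [179.6, 269.0, 203.8, 286.1] [189.3 274.8] 337 [0.377  0.2752 0.    ]
dish 0.77 [340.3, 126.0, 372.5, 160.8] [356.9 144.5] 788 [ 0.7362 -0.1952  0.016 ]
timer 0.94 [385.4, 138.4, 414.7, 164.3] [400.7 150.6] 561 [ 0.7176 -0.3172  0.018 ]
slide_box 0.75 [137.8, 148.1, 172.9, 173.9] [155.4 160.6] 693 [0.6935 0.3651 0.024 ]
slide_box 0.74 [174.1, 167.8, 223.8, 214.6] [198.2 192.2] 1924 [0.605  0.2469 0.024 ]
slide_box 0.69 [141.0, 226.8, 166.4, 252.6] [153.  237.7] 488 [0.4807 0.3704 0.024 ]
mat 
[... 2576 characters left out ...]
7, 0.05  ])), (array([152.4, 248.8]), 0.7, array([0.4509, 0.3653, 0.05  ]))]
short_bottle 1 [(array([186.8, 270. ]), 0.82, array([0.393 , 0.2745, 0.042 ])), (array([196.1, 269.1]), 0.81, array([0.3952, 0.2495, 0.042 ])), (array([185.1, 282.6]), 0.81, array([0.3594, 0.279 , 0.042 ]))]
short_bottle 2 [(array([186.8, 270. ]), 0.82, array([0.393 , 0.2745, 0.042 ])), (array([196.1, 269.1]), 0.81, array([0.3952, 0.2495, 0.042 ])), (array([185.1, 282.6]), 0.81, array([0.3594, 0.279 , 0.042 ]))]
short_bottle 3 [(array([186.8, 270. ]), 0.82, array([0.393 , 0.2745, 0.042 ])), (array([196.1, 269.1]), 0.81, array([0.3952, 0.2495, 0.042 ])), (array([185.1, 282.6]), 0.81, array([0.3594, 0.279 , 0.042 ]))]
```

View pics/cb.png

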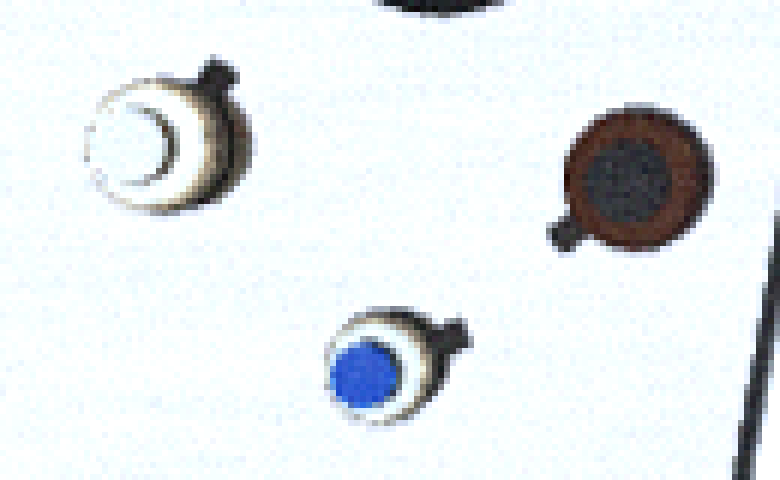

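View pics/cr.png

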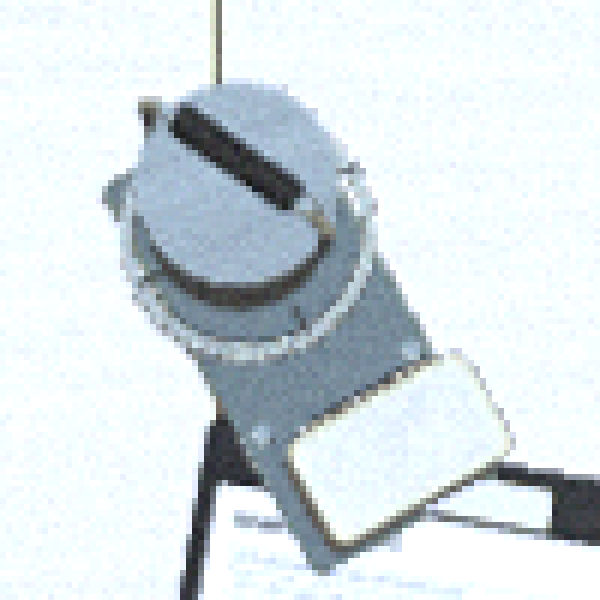

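```bash
cat >> h.py <<'E'
from scipy.spatial.transform import Rotation as Ro
def pose():
    s=manip.sense();R=Ro.from_quat(s['tool_rot']).as_matrix();return np.array(s['tcp_pos']),R
def plan(goal,yaw=None,n=10,turn=None,cur=None):
    """rows to goal with yaw in deg (continuous turn optional deg anticlockwise)"""
    p,R=pose() if cur is None else cur
    y0=np.degrees(np.arctan2(R[1,0],R[0,0]))
    if turn is None: turn=0 if yaw is None else (yaw-y0+180)%360-180
    P=np.array(p);rows=[]
    for i in range(n):
        t=P+(np.array(goal)-P)/(n-i)
        d=np.round(R.T@(t-P),3);rz=round(-turn/n,1)
        rows.append([*map(float,d),0,0,rz]);P=P+R@d;R=R@Ro.from_euler('z',rz,degrees=True).as_matrix()
    print('start',p.round(4),'yaw %.1f'%y0,'q6 %.2f'%manip.sense()['q'][5]);print('['+','.join('[%g,%g,%g,0,0,%g]'%(r[0],r[1],r[2],r[5]) for r in rows)+']')
    print('end',P.round(4),'yaw %.1f'%np.degrees(np.arctan2(R[1,0],R[0,0])))
    return P,R
E
python3 - <<'E'
from h import *
np.set_printoptions(precision=4,suppress=True)
b=shot('top')
print('tips',manip.tips_ahead)
for n,c,zc,t,zt in [('tall',(229.1,244.7),.135,(218.8,253.4),.06),('mid',(146.4,238.8),.115,(160.6,226.7),.05),('short',(185.1,277.1),.095,(201.2,270.4),.042)]:
    C=onz(b,c,zc);T=onz(b,t,zt);d=T-C;print(n,C,T,'r',np.hypot(*d[:2]),'yaw',np.degrees(np.arctan2(d[1],d[0])))
off=np.array([230,120.])-.4
H=lambda x,y,z:onz(b,np.array([x,y])/6+off,z)
e1=H(177,115,.185);e2=H(298,202,.185);print('bar',(e1+e2)/2,e1,e2,np.linalg.norm(e1-e2),np.degrees(np.arctan2(*(e1-e2)[1::-1])))
hc=[H(292,447,.165),H(455,350,.165),H(513,437,.165),H(345,543,.165)];h=sum(hc)/4
u=[hc[3]-hc[0],hc[2]-hc[1]];print('head',h,[np.degrees(np.arctan2(v[1],v[0])) for v in u],[np.linalg.norm(hc[i]-hc[i-1]) for i in range(4)])
for r in manip.pinpoint('stage',b)[:1]:
  st=onz(b,r['point'],.04);d=h-st;print('stage',st,'headdir',np.degrees(np.arctan2(d[1],d[0])),np.hypot(*d[:2]))
E
```

```text
tips 0.025
tall [0.4612 0.1521 0.135 ] [0.4374 0.1863 0.06  ] r 0.0417204637368017 yaw 124.77377260868329
mid [0.4778 0.3644 0.115 ] [0.51   0.3437 0.05  ] r 0.038328601285681684 yaw -32.72089614770562
short [0.3783 0.2693 0.095 ] [0.3916 0.2358 0.042 ] r 0.03612260546442983 yaw -68.33485712559745
bar [0.7006 0.0493 0.185 ] [0.7186 0.0737 0.185 ] [0.6826 0.0249 0.185 ] 0.0606359411142164 53.59947232277392
head [ 0.5856 -0.0169  0.165 ] [np.float64(-151.68487591461204), np.float64(-147.06763179885507)] [np.float64(0.045035029874576776), np.float64(0.0781552293645978), np.float64(0.04303655714425109), np.float64(0.08171916374318379)]
stage [0.6975 0.0513 0.04  ] headdir -148.62034078587845 0.13108295495969527
```

```bash
python3 - <<'E'
from h import *
c=plan([.45,-.27,.29],20,n=10)
plan([.70,.05,.27],53.6,n=10,cur=c)
E
```

```text
start [ 0.2048 -0.5905  0.2563] yaw 19.1 q6 -0.18
[[0.034,-0.022,-0.003,0,0,-0.1],[0.034,-0.022,-0.003,0,0,-0.1],[0.034,-0.022,-0.003,0,0,-0.1],[0.034,-0.022,-0.004,0,0,-0.1],[0.034,-0.022,-0.003,0,0,-0.1],[0.034,-0.022,-0.004,0,0,-0.1],[0.034,-0.022,-0.003,0,0,-0.1],[0.033,-0.022,-0.004,0,0,-0.1],[0.034,-0.022,-0.003,0,0,-0.1],[0.033,-0.022,-0.004,0,0,-0.1]]
end [ 0.4496 -0.27    0.2903] yaw 20.1
start [ 0.4496 -0.27    0.2903] yaw 20.1 q6 -0.18
[[0.035,-0.021,0.002,0,0,-3.3],[0.036,-0.019,0.002,0,0,-3.3],[0.037,-0.017,0.002,0,0,-3.3],[0.038,-0.015,0.002,0,0,-3.3],[0.038,-0.013,0.002,0,0,-3.3],[0.039,-0.011,0.002,0,0,-3.3],[0.04,-0.009,0.002,0,0,-3.3],[0.04,-0.006,0.002,0,0,-3.3],[0.04,-0.004,0.002,0,0,-3.3],[0.041,-0.002,0.002,0,0,-3.3]]
end [0.7003 0.0499 0.2703] yaw 53.1
```

>>> play_rows:
  steps:
    - [[0.034, -0.022, -0.003, 0, 0, 0], [0.034, -0.022, -0.003, 0, 0, 0], [0.034, -0.022, -0.003, 0, 0, 0], [0.034, -0.022, -0.004, 0, 0, 0], [0.034, -0.022, -0.003, 0, 0, 0], [0.034, -0.022, -0.004, 0, 0, 0], [0.034, -0.022, -0.003, 0, 0, 0], [0.034, -0.022, -0.004, 0, 0, 0], [0.034, -0.022, -0.003, 0, 0, 0], [0.034, -0.022, -0.004, 0, 0, 0]]
  fingers: 1
  squeeze: 80

```text
t: 4.7
tcp_pos: [0.4547, -0.2701, 0.2906]
tool_rot: [0.986, 0.166, 0.0, 0.0]
force: [-0.5, 0.2, 0.3]
finger_gap: 1.004
```

>>> play_rows:
  steps:
    - [[0.035, -0.021, 0.002, 0, 0, -3.4], [0.036, -0.019, 0.002, 0, 0, -3.4], [0.037, -0.017, 0.002, 0, 0, -3.4], [0.038, -0.015, 0.002, 0, 0, -3.4], [0.038, -0.013, 0.002, 0, 0, -3.4], [0.039, -0.011, 0.002, 0, 0, -3.4], [0.04, -0.009, 0.002, 0, 0, -3.4], [0.04, -0.006, 0.002, 0, 0, -3.4], [0.04, -0.004, 0.002, 0, 0, -3.4], [0.04, -0.002, 0.002, 0, 0, -3.4]]

```text
t: 5.95
tcp_pos: [0.7078, 0.0466, 0.2702]
tool_rot: [0.894, 0.448, -0.0, 0.0]
force: [0.3, -0.4, 0.1]
finger_gap: 1.0
```

```bash
python3 - <<'E'
from h import *
np.set_printoptions(precision=4,suppress=True)
a=shot('scene','s1');b=shot('top','t1')
i=a['img'][110:290,150:450,::-1];cv2.imwrite('pics/s1c.png',cv2.resize(i,None,fx=2.66,fy=2.66,interpolation=cv2.INTER_CUBIC))
for n,P in [('tall',(.4612,.1521,.135)),('mid',(.4778,.3644,.115)),('short',(.3783,.2693,.095)),('bar',(.7006,.0493,.185)),('mat',(.6085,.25,.004)),('head',(.5856,-.0169,.165)),('stage',(.6975,.0505,.04))]:
    q=proj(a,P);print(n,q,(q-[150,110])*2.66, 'top',proj(b,P))
E
```

```text
tall [243.7535 202.7066] [249.3843 246.5996] top [229.0806 244.6822]
mid [200.9609 174.8679] [135.5561 172.5487] top [146.395  238.7845]
short [201.6694 208.9564] [137.4407 263.224 ] top [185.119  277.0888]
bar [312.7745 164.3052] [432.98   144.4518] top [269.1902 145.9961]
mat [251.9919 188.9099] [271.2985 209.9004] top [198.1741 191.6278]
head [308.1951 197.9784] [420.799  234.0225] top [296.4836 193.6175]
stage [310.4219 193.126 ] [426.7222 221.1151] top [269.1079 157.3953]
```

View pics/s1c.png

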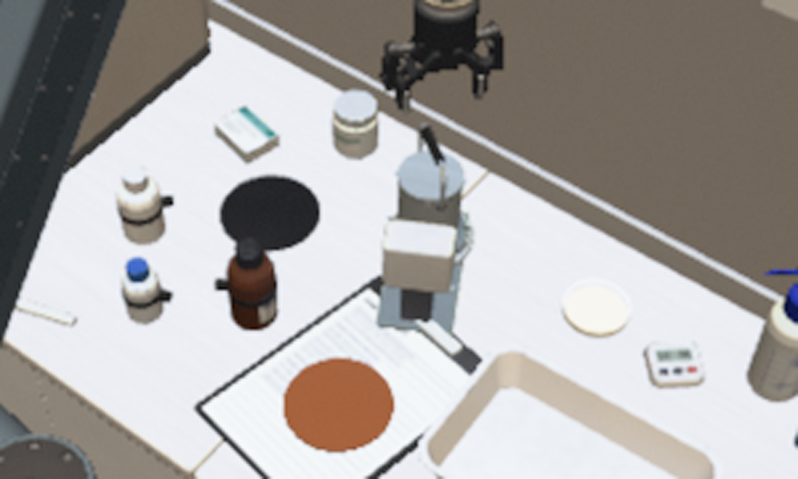

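View pics/t1.png

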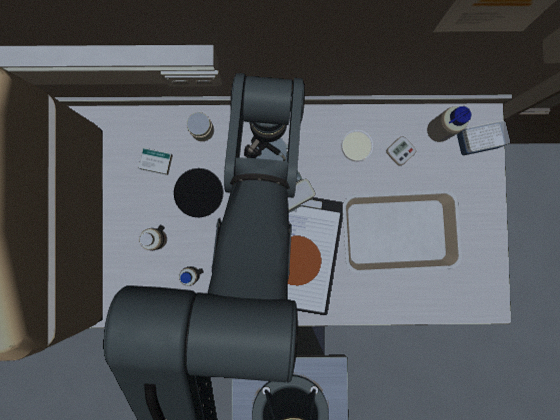

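Scene view: the projected positions land on the caps (tall at crop (250,245), mid (135,174), short (137,265)) and the bar (432,142). Heights and positions agree in both views.

```bash
python3 - <<'E'
from h import *
np.set_printoptions(precision=4,suppress=True)
a=shot('scene');b=a
class D(dict):pass
T={'world_from_camera':[[-0.0087,-0.9983,0.0578,0.476],[-0.9999,0.0082,-0.0089,0.0435],[0.0084,-0.0579,-0.9983,1.3311],[0,0,0,1]],'K':[[475.326,0,276.2926],[0,475.326,210.8122],[0,0,1]]}
f=lambda x,y:(x/2.66+150-.3,y/2.66+110-.3)
for n,p,q in [('bar',(432,143),(269.1,145.9)),('tall',(250,244),(229.1,244.7)),('mid',(135,175),(146.4,238.8)),('short',(137,264),(185.1,277.1))]:
    print(n,tri(a,f(*p),T,q))
c=plan([.7006,.0493,.191],53.6,n=5)
E
```

```text
bar (array([0.6992, 0.0501, 0.1899]), np.float64(0.0018969887099760069))
tall (array([0.4611, 0.1514, 0.1421]), np.float64(0.0003695179935559277))
mid (array([0.4772, 0.3659, 0.1112]), np.float64(0.001524108444694719))
short (array([0.3777, 0.2698, 0.0951]), np.float64(0.001518514066071329))
start [0.7076 0.0474 0.2696] yaw 53.3 q6 0.55
[[-0.001,-0.001,0.016,0,0,-0.1],[-0,-0.001,0.016,0,0,-0.1],[-0.001,-0.002,0.016,0,0,-0.1],[-0,-0.001,0.015,0,0,-0.1],[-0.001,-0.002,0.016,0,0,-0.1]]
end [0.7002 0.0491 0.1906] yaw 53.8
```

>>> play_rows:
  steps:
    - [[-0.003, -0.007, 0, 0, 0, 0], [0, 0, 0.016, 0, 0, 0], [0, 0, 0.016, 0, 0, 0], [0, 0, 0.016, 0, 0, 0], [0, 0, 0.016, 0, 0, 0], [0, 0, 0.015, 0, 0, 0], [0, 0, 0, 0, 0, 0]]

```text
t: 6.98
tcp_pos: [0.6987, 0.0474, 0.1892]
tool_rot: [0.894, 0.447, -0.002, -0.001]
force: [0.4, -0.5, -0.3]
finger_gap: 0.995
```

>>> play_rows:
  steps:
    - [[0, 0, 0, 0, 0, 0], [0, 0, 0, 0, 0, 0], [0, 0, 0, 0, 0, 0], [0, 0, 0, 0, 0, 0], [0, 0, 0, 0, 0, 0], [0, 0, 0, 0, 0, 0], [0, 0, 0, 0, 0, 0], [0, 0, 0, 0, 0, 0]]
  fingers: 0
  squeeze: 80

```text
t: 7.98
tcp_pos: [0.7, 0.0475, 0.192]
tool_rot: [0.894, 0.447, 0.0, 0.0]
force: [-1.0, 1.7, 5.9]
finger_gap: 0.134
```

```bash
python3 - <<'E'
from h import *
a=shot('scene','s2');i=a['img'][130:230,260:370,::-1];cv2.imwrite('pics/s2c.png',cv2.resize(i,None,fx=5,fy=5,interpolation=cv2.INTER_CUBIC))
E
```

```text
(no output)
```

View pics/s2c.png

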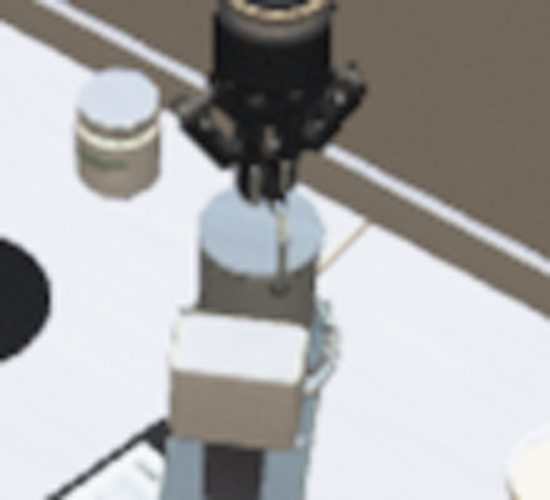

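>>> play_rows:
  steps:
    - [[0, 0, -0.006, 0, 0, 0], [0, 0, -0.01, 0, 0, 0], [0, 0, -0.012, 0, 0, 0], [0, 0, -0.012, 0, 0, 0], [0, 0, -0.01, 0, 0, 0], [0, 0, 0, 0, 0, 0]]

```text
t: 8.78
tcp_pos: [0.7005, 0.0472, 0.243]
tool_rot: [0.894, 0.447, 0.001, 0.001]
force: [0.8, -1.0, -4.1]
finger_gap: 0.133
```

```bash
python3 - <<'E'
from h import *
p,R=pose()
c=plan([.607,.248,p[2]],n=10)
a=shot('scene','s3');i=a['img'][130:230,260:370,::-1];cv2.imwrite('pics/s3c.png',cv2.resize(i,None,fx=5,fy=5,interpolation=cv2.INTER_CUBIC));print(manip.sense()['finger_gap'],manip.sense()['force'])
E
```

```text
start [0.7005 0.0472 0.243 ] yaw 53.1 q6 0.55
[[0.01,-0.02,-0,0,0,0],[0.011,-0.019,-0,0,0,0],[0.01,-0.02,-0,0,0,0],[0.011,-0.019,-0,0,0,0],[0.01,-0.02,-0,0,0,0],[0.011,-0.019,-0,0,0,0],[0.01,-0.02,-0,0,0,0],[0.011,-0.019,-0,0,0,0],[0.01,-0.02,-0,0,0,0],[0.011,-0.019,-0,0,0,0]]
end [0.6075 0.2482 0.2426] yaw 53.1
0.13309806863463658 [-0.27251775  0.09533264 -4.77993098]
```

View pics/s3c.png

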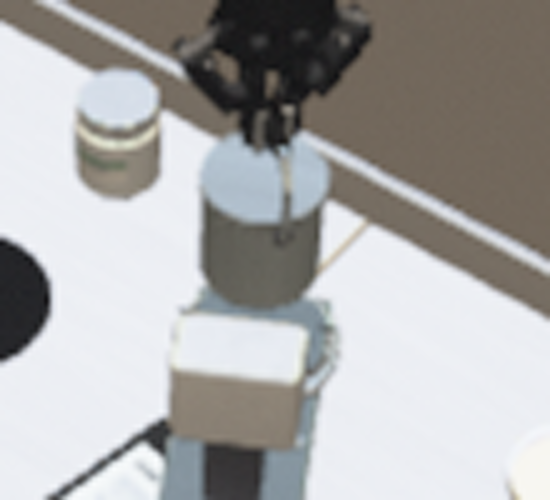

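The can hangs level at crop (265,220). Now to the mat.

>>> play_rows:
  steps:
    - [[0.005, -0.01, 0, 0, 0, 0], [0.008, -0.015, 0, 0, 0, 0], [0.011, -0.02, 0, 0, 0, 0], [0.013, -0.024, 0, 0, 0, 0], [0.014, -0.026, 0, 0, 0, 0], [0.014, -0.026, 0, 0, 0, 0], [0.013, -0.024, 0, 0, 0, 0], [0.011, -0.02, 0, 0, 0, 0], [0.009, -0.017, 0, 0, 0, 0], [0.007, -0.013, 0, 0, 0, 0]]

```text
t: 10.07
tcp_pos: [0.6061, 0.2495, 0.2414]
tool_rot: [0.894, 0.447, 0.0, 0.0]
force: [-0.4, 0.4, -3.9]
finger_gap: 0.135
```

>>> play_rows:
  steps:
    - [[0, 0, 0, 0, 0, 0], [0, 0, 0.014, 0, 0, 0], [0, 0, 0.016, 0, 0, 0], [0, 0, 0.016, 0, 0, 0], [0, 0, 0.016, 0, 0, 0], [0, 0, 0.014, 0, 0, 0], [0, 0, 0.005, 0, 0, 0], [0, 0, 0.003, 0, 0, 0], [0, 0, 0, 0, 0, 0], [0, 0, 0, 0, 0, 0]]

```text
t: 11.32
tcp_pos: [0.6071, 0.2484, 0.158]
tool_rot: [0.894, 0.447, 0.001, 0.0]
force: [-1.4, 0.3, -4.0]
finger_gap: 0.132
```

```bash
python3 - <<'E'
from h import *
print(manip.sense()['force'],pose()[0])
a=shot('scene','s4');i=a['img'][120:240,190:320,::-1];cv2.imwrite('pics/s4c.png',cv2.resize(i,None,fx=5,fy=5,interpolation=cv2.INTER_CUBIC))
E
```

```text
[-1.39344932  0.32536573 -4.02579192] [0.60712927 0.24843659 0.15801414]
```

View pics/s4c.png

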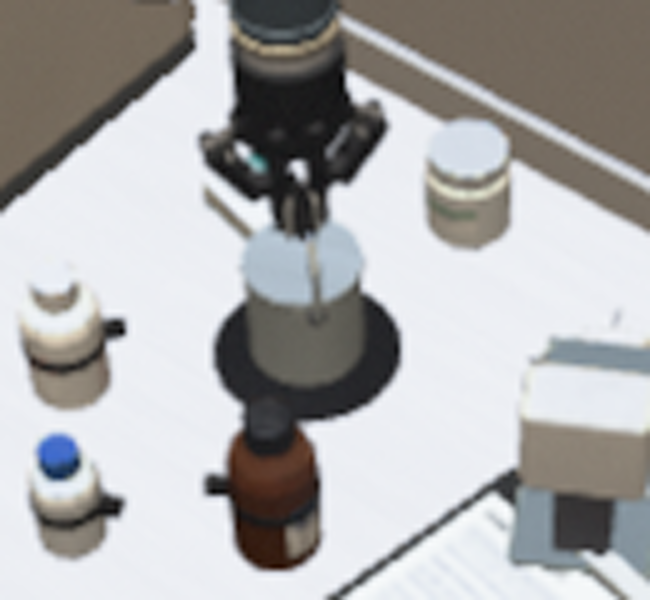

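Nearly down, centred on the mat. I'll lower 2–3 mm more.

>>> play_rows:
  steps:
    - [[0, 0, 0.001, 0, 0, 0], [0, 0, 0.001, 0, 0, 0], [0, 0, 0.001, 0, 0, 0], [0, 0, 0, 0, 0, 0], [0, 0, 0, 0, 0, 0]]

```text
t: 12.0
tcp_pos: [0.6069, 0.2486, 0.1561]
tool_rot: [0.894, 0.447, 0.001, 0.0]
force: [-1.7, 0.7, 5.7]
finger_gap: 0.133
```

>>> play_rows:
  steps:
    - [[0, 0, 0, 0, 0, 0], [0, 0, 0, 0, 0, 0], [0, 0, 0, 0, 0, 0], [0, 0, 0, 0, 0, 0], [0, 0, 0, 0, 0, 0], [0, 0, -0.01, 0, 0, 0], [0, 0, -0.03, 0, 0, 0], [0, 0, -0.05, 0, 0, 0], [0, 0, -0.04, 0, 0, 0], [0, 0, -0.02, 0, 0, 0]]
  fingers: 0.8

```text
t: 13.25
tcp_pos: [0.6078, 0.2486, 0.3084]
tool_rot: [0.894, 0.447, 0.003, 0.001]
force: [0.2, 0.2, -0.5]
finger_gap: 0.799
```

```bash
python3 - <<'E'
from h import *
a=shot('scene','s5');i=a['img'][120:240,190:320,::-1];cv2.imwrite('pics/s5c.png',cv2.resize(i,None,fx=5,fy=5,interpolation=cv2.INTER_CUBIC))
# presentation: q6 start
stage=np.array([.6975,.0505]);q1=np.degrees(np.arctan2(stage[1],stage[0]))
wy=-149.3
for q6 in (120,110):
  yt=q1+90-q6
  for n,C,t in (('tall',(.4612,.1521),124.8),('mid',(.4778,.3644),-32.7),('short',(.3783,.2693),-68.3)):
    g=(yt-wy+t+180)%360-180;b=np.degrees(np.arctan2(C[1],C[0]))
    print(n,q6,'grasp yaw',g,'q6 there',[b+90-g-k for k in(-360,0,360)])
plan([.46,.152,.29],53,n=8)
E
```

```text
tall 120 grasp yaw -111.75892911830698 q6 there [np.float64(580.0110633505703), np.float64(220.0110633505703), np.float64(-139.9889366494297)]
mid 120 grasp yaw 90.74107088169302 q6 there [np.float64(396.5903258582984), np.float64(36.5903258582984), np.float64(-323.4096741417016)]
short 120 grasp yaw 55.141070881693 q6 there [np.float64(430.3048098154218), np.float64(70.30480981542175), np.float64(-289.6951901845782)]
tall 110 grasp yaw -101.75892911830698 q6 there [np.float64(570.0110633505703), np.float64(210.0110633505703), np.float64(-149.9889366494297)]
mid 110 grasp yaw 100.74107088169302 q6 there [np.float64(386.5903258582984), np.float64(26.5903258582984), np.float64(-333.4096741417016)]
short 110 grasp yaw 65.141070881693 q6 there [np.float64(420.3048098154218), np.float64(60.30480981542175), np.float64(-299.6951901845782)]
start [0.6087 0.2488 0.3105] yaw 53.1 q6 0.86
[[-0.021,-0.008,0.002,0,0,0],[-0.021,-0.008,0.002,0,0,0],[-0.021,-0.007,0.002,0,0,0],[-0.021,-0.008,0.003,0,0,0],[-0.021,-0.007,0.002,0,0,0],[-0.021,-0.008,0.003,0,0,0],[-0.02,-0.007,0.002,0,0,0],[-0.021,-0.008,0.003,0,0,0]]
end [0.4599 0.1518 0.29  ] yaw 53.1
```

View pics/s5c.png

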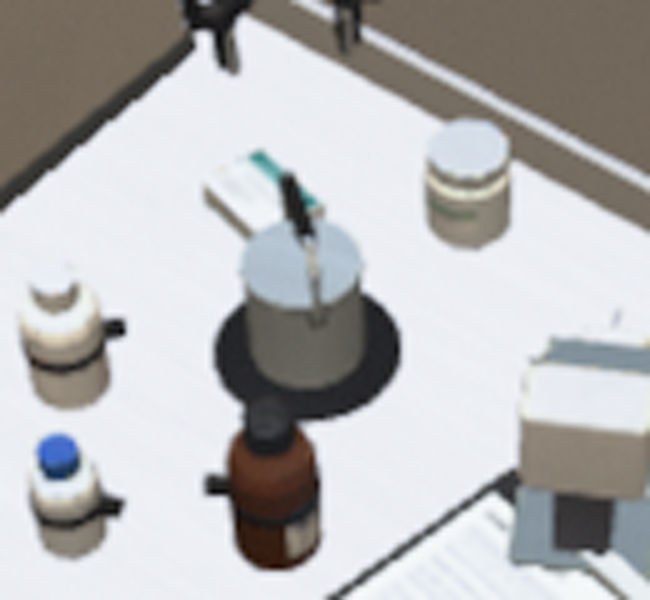

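The can stands upright, central on the mat. Going to the tall bottle and turning the wrist to a start angle that leaves room for the three readings.

>>> play_rows:
  steps:
    - [[-0.021, -0.008, 0.002, 0, 0, 0], [-0.021, -0.008, 0.002, 0, 0, 0], [-0.021, -0.008, 0.002, 0, 0, 0], [-0.021, -0.008, 0.003, 0, 0, 0], [-0.021, -0.007, 0.002, 0, 0, 0], [-0.021, -0.008, 0.003, 0, 0, 0], [-0.02, -0.007, 0.002, 0, 0, 0], [-0.02, -0.008, 0.003, 0, 0, 0]]
  fingers: 0.9

```text
t: 14.3
tcp_pos: [0.4568, 0.1523, 0.2853]
tool_rot: [0.894, 0.447, 0.0, 0.0]
force: [0.1, 0.3, -0.1]
finger_gap: 0.898
```

>>> play_rows:
  steps:
    - [[0, 0, 0, 0, 0, -9.5], [0, 0, 0, 0, 0, -9.5], [0, 0, 0, 0, 0, -9.5], [0, 0, 0, 0, 0, -9.5], [0, 0, 0, 0, 0, -9.5], [0, 0, 0, 0, 0, -9.5], [0, 0, 0, 0, 0, -9.5], [0, 0, 0, 0, 0, -9.5], [0, 0, 0, 0, 0, -9.5], [0, 0, 0, 0, 0, -9.5]]

```text
t: 15.55
tcp_pos: [0.4573, 0.1527, 0.2853]
tool_rot: [0.272, 0.962, -0.0, -0.0]
force: [-0.2, -0.7, -0.3]
finger_gap: 0.898
```

>>> play_rows:
  steps:
    - [[0, 0, 0, 0, 0, -9.5], [0, 0, 0, 0, 0, -9.5], [0, 0, 0, 0, 0, -9.5], [0, 0, 0, 0, 0, -9.5], [0, 0, 0, 0, 0, -9.5], [0, 0, 0, 0, 0, -9.5], [0, 0, 0, 0, 0, -9.5], [0, 0, 0, 0, 0, -9.5], [0, 0, 0, 0, 0, -9.5], [0, 0, 0, 0, 0, -9.5]]

```text
t: 16.8
tcp_pos: [0.4572, 0.1527, 0.2853]
tool_rot: [-0.526, 0.851, 0.0, -0.0]
force: [0.8, -0.8, 0.3]
finger_gap: 0.905
```

```bash
python3 - <<'E'
from h import *
plan([.4612,.1521,.2],n=5)
a=shot('scene','s6');print(manip.sense()['q'])
E
```

```text
start [0.4572 0.1527 0.2853] yaw -116.6 q6 -2.59
[[-0,-0.001,0.017,0,0,0],[-0,-0.001,0.017,0,0,0],[-0,-0.001,0.017,0,0,0],[-0.001,-0,0.017,0,0,0],[-0,-0.001,0.017,0,0,0]]
end [0.4613 0.1518 0.2003] yaw -116.6
[ 8.99320860e-02  2.96818615e-01  1.74532283e+00  1.03060756e-06
  1.09960731e+00 -2.59143936e+00]
```

View pics/s6.png

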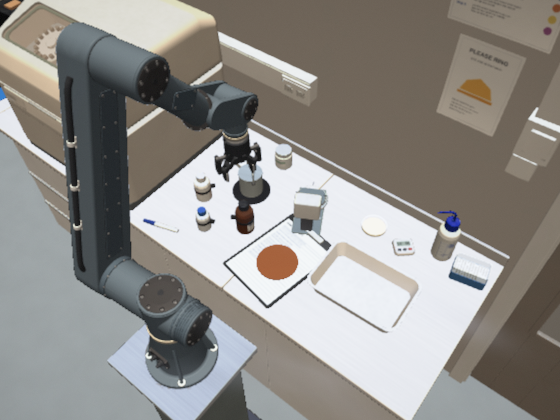

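>>> play_rows:
  steps:
    - [[-0.001, -0.004, 0.01, 0, 0, 0], [0, 0, 0.025, 0, 0, 0], [0, 0, 0.03, 0, 0, 0], [0, 0, 0.03, 0, 0, 0], [0, 0, 0.028, 0, 0, 0], [0, 0, 0.02, 0, 0, 0], [0, 0, 0.01, 0, 0, 0], [0, 0, 0, 0, 0, 0]]

```text
t: 17.85
tcp_pos: [0.4613, 0.1517, 0.1316]
tool_rot: [-0.523, 0.852, 0.0, -0.001]
force: [-0.4, -0.2, 0.1]
finger_gap: 0.898
```

```bash
python3 - <<'E'
from h import *
print(manip.sense()['force'],pose()[0])
a=shot('scene','s7');i=a['img'][150:250,190:320,::-1];cv2.imwrite('pics/s7c.png',cv2.resize(i,None,fx=6,fy=6,interpolation=cv2.INTER_CUBIC))
E
```

```text
[-0.43844899 -0.15414813  0.11624675] [0.46126246 0.15169757 0.13161829]
```

View pics/s7c.png

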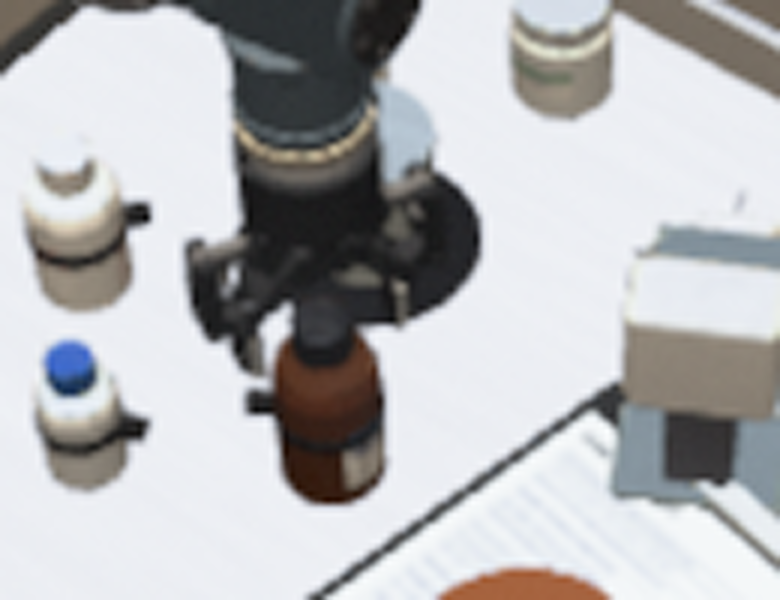

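>>> play_rows:
  steps:
    - [[0, 0, 0, 0, 0, 0], [0, 0, 0, 0, 0, 0], [0, 0, 0, 0, 0, 0], [0, 0, 0, 0, 0, 0], [0, 0, 0, 0, 0, 0], [0, 0, 0, 0, 0, 0], [0, 0, 0, 0, 0, 0]]
  fingers: 0
  squeeze: 70

```text
t: 18.77
tcp_pos: [0.4617, 0.152, 0.1334]
tool_rot: [-0.523, 0.852, -0.0, 0.001]
force: [-0.9, 0.6, 6.1]
finger_gap: 0.401
```

>>> play_rows:
  steps:
    - [[0, 0, -0.005, 0, 0, 0], [0, 0, -0.015, 0, 0, 0], [0, 0, -0.03, 0, 0, 0], [0, 0, -0.035, 0, 0, 0], [0, 0, -0.035, 0, 0, 0], [0, 0, -0.03, 0, 0, 0], [0, 0, -0.02, 0, 0, 0], [0, 0, -0.02, 0, 0, 0], [0, 0, -0.01, 0, 0, 0], [0, 0, 0, 0, 0, 0]]

```text
t: 20.02
tcp_pos: [0.4616, 0.1518, 0.3327]
tool_rot: [-0.523, 0.852, -0.0, 0.0]
force: [0.3, -0.8, -1.8]
finger_gap: 0.4
```

```bash
python3 - <<'E'
from h import *
s=manip.sense();print(s['force'],s['finger_gap'])
plan([.6975,.0505,pose()[0][2]],n=10)
a=shot('scene','s8')
E
```

```text
[ 0.3313784  -0.82224853 -1.84350188] 0.3999018949156133
start [0.4616 0.1518 0.3327] yaw -116.9 q6 -2.59
[[-0.002,-0.026,0,0,0,0],[-0.002,-0.026,0,0,0,0],[-0.002,-0.026,0,0,0,0],[-0.001,-0.025,0,0,0,0],[-0.002,-0.026,0,0,0,0],[-0.001,-0.025,0,0,0,0],[-0.002,-0.026,0,0,0,0],[-0.001,-0.025,0,0,0,0],[-0.002,-0.026,0,0,0,0],[-0.001,-0.025,0,0,0,0]]
end [0.6971 0.0503 0.3329] yaw -116.9
```

View pics/s8.png

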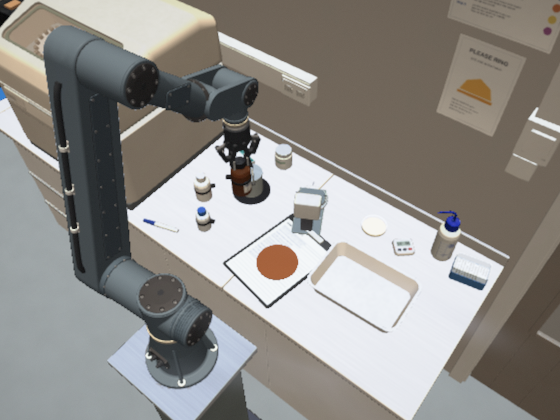

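>>> play_rows:
  steps:
    - [[-0.001, -0.014, 0, 0, 0, 0], [-0.002, -0.026, 0, 0, 0, 0], [-0.002, -0.03, 0, 0, 0, 0], [-0.002, -0.03, 0, 0, 0, 0], [-0.002, -0.03, 0, 0, 0, 0], [-0.002, -0.03, 0, 0, 0, 0], [-0.002, -0.03, 0, 0, 0, 0], [-0.001, -0.03, 0, 0, 0, 0], [-0.001, -0.022, 0, 0, 0, 0], [-0.001, -0.014, 0, 0, 0, 0]]

```text
t: 21.32
tcp_pos: [0.6983, 0.0491, 0.3304]
tool_rot: [-0.523, 0.852, 0.0, -0.001]
force: [0.1, 0.1, -2.4]
finger_gap: 0.403
```

>>> play_rows:
  steps:
    - [[0, 0, 0, 0, 0, 5], [0, 0, 0, 0, 0, 10], [0, 0, 0, 0, 0, 10.5], [0, 0, 0, 0, 0, 10.5], [0, 0, 0, 0, 0, 10.5], [0, 0, 0, 0, 0, 10.5], [0, 0, 0, 0, 0, 10.5], [0, 0, 0, 0, 0, 10.5], [0, 0, 0, 0, 0, 10.5], [0, 0, 0, 0, 0, 10.5]]

```text
t: 22.58
tcp_pos: [0.697, 0.0503, 0.3314]
tool_rot: [0.311, 0.95, -0.0, -0.001]
force: [-0.3, -0.0, -2.0]
finger_gap: 0.397
```

>>> play_rows:
  steps:
    - [[0, 0, 0, 0, 0, 10.5], [0, 0, 0, 0, 0, 10.5], [0, 0, 0, 0, 0, 10.5], [0, 0, 0, 0, 0, 10.5], [0, 0, 0, 0, 0, 10.5], [0, 0, 0, 0, 0, 10.5], [0, 0, 0, 0, 0, 10.5], [0, 0, 0, 0, 0, 10.5], [0, 0, 0, 0, 0, 10.5], [0, 0, 0, 0, 0, 10.5]]

```text
t: 23.82
tcp_pos: [0.697, 0.0503, 0.3314]
tool_rot: [0.943, 0.332, -0.001, -0.0]
force: [-0.1, -0.2, -1.9]
finger_gap: 0.401
```

>>> play_rows:
  steps:
    - [[0, 0, 0, 0, 0, 10.5], [0, 0, 0, 0, 0, 10.5], [0, 0, 0, 0, 0, 10.5], [0, 0, 0, 0, 0, 10.5], [0, 0, 0, 0, 0, 10.5], [0, 0, 0, 0, 0, 10], [0, 0, 0, 0, 0, 7], [0, 0, 0, 0, 0, 0]]

```text
t: 24.82
tcp_pos: [0.6971, 0.0503, 0.3316]
tool_rot: [0.965, -0.261, -0.001, 0.0]
force: [-0.3, -0.3, -1.0]
finger_gap: 0.403
```

```bash
python3 - <<'E'
from h import *
s=manip.sense();print(s['force'],s['finger_gap'],s['q'])
plan([.6975,.0505,.198],n=7)
a=shot('scene','s9');i=a['img'][130:230,250:380,::-1];cv2.imwrite('pics/s9c.png',cv2.resize(i,None,fx=6,fy=6,interpolation=cv2.INTER_CUBIC))
b=shot('top','t9')
E
```

```text
[-0.3279818  -0.30229709 -1.03399139] 0.40300401387923973 [-8.74957583e-02  5.70547658e-01  1.13531305e+00  2.57279124e-06
  1.43697319e+00  2.01191949e+00]
start [0.6971 0.0503 0.3316] yaw -30.3 q6 2.01
[[0,-0,0.019,0,0,0],[0,-0,0.019,0,0,0],[0,-0,0.019,0,0,0],[0,-0,0.019,0,0,0],[0,-0,0.019,0,0,0],[0,-0,0.019,0,0,0],[0,-0,0.02,0,0,0]]
end [0.6969 0.0503 0.1976] yaw -30.3
```

View pics/s9c.png

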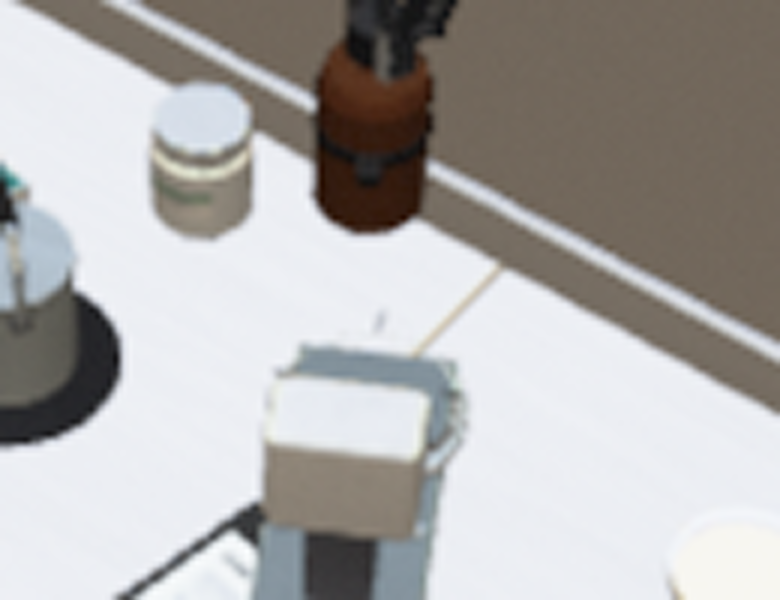

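```bash
python3 - <<'E'
from h import *
a=shot('scene')
z=.06+.3316-.1334
for yaw in (-155,-149.3,-143):
  for r in (.044,):
    t=np.radians(yaw);q=proj(a,[.6971+r*np.cos(t),.0503+r*np.sin(t),z]);print(yaw,(q-[250,130])*6)
# stage check: axis offsets of base plate direction from scene: head top centre & window predicted pixels
q=proj(a,[.5856,-.0169,.165]);print('head',(q-[250,130])*6)
E
```

```text
-155 [360.79901093 170.43886954]
-149.3 [368.94896568 171.44985663]
-143 [378.04642428 171.89471795]
head [349.17057184 407.87029433]
```

Tab seen at crop (369,168), matching the predicted (369,171), so it faces the window. Lowering to ~25 mm above the stand and showing the three sides.

>>> play_rows:
  steps:
    - [[0, 0, 0.01, 0, 0, 0], [0, 0, 0.02, 0, 0, 0], [0, 0, 0.024, 0, 0, 0], [0, 0, 0.024, 0, 0, 0], [0, 0, 0.024, 0, 0, 0], [0, 0, 0.02, 0, 0, 0], [0, 0, 0.012, 0, 0, 0], [0, 0, 0, 0, 0, 0]]

```text
t: 25.98
tcp_pos: [0.6964, 0.0504, 0.1969]
tool_rot: [0.965, -0.262, -0.001, 0.0]
force: [-0.5, -0.3, -1.2]
finger_gap: 0.397
```

>>> play_rows:
  steps:
    - [[0, 0, 0, 0, 0, 0], [0, 0, 0, 0, 0, 0], [0, 0, 0, 0, 0, 0], [0, 0, 0, 0, 0, 0], [0, 0, 0, 0, 0, 0], [0, 0, 0, 0, 0, 0], [0, 0, 0, 0, 0, 0], [0, 0, 0, 0, 0, 0], [0, 0, 0, 0, 0, 0], [0, 0, 0, 0, 0, 0]]

```text
t: 27.22
tcp_pos: [0.6971, 0.0503, 0.1983]
tool_rot: [0.965, -0.262, -0.0, 0.0]
force: [-0.4, 0.2, -2.3]
finger_gap: 0.4
```

```bash
python3 - <<'E'
from h import *
print(pose()[0],manip.sense()['force'],manip.sense()['finger_gap'])
a=shot('scene','s10');i=a['img'][130:230,250:380,::-1];cv2.imwrite('pics/s10c.png',cv2.resize(i,None,fx=6,fy=6,interpolation=cv2.INTER_CUBIC))
E
```

```text
[0.6970976  0.05033661 0.198295  ] [-0.35447117  0.18703402 -2.3471501 ] 0.3998345128483606
```

View pics/s10c.png

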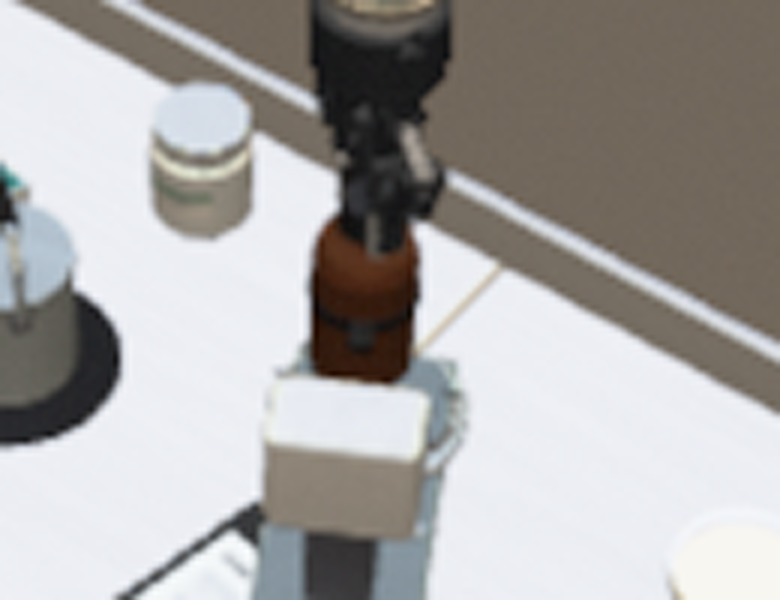

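Bottle held upright over the stand with the tab (360,335) towards the window. Next two sides.

>>> play_rows:
  steps:
    - [[0, 0, 0, 0, 0, -5], [0, 0, 0, 0, 0, -10], [0, 0, 0, 0, 0, -10], [0, 0, 0, 0, 0, -10], [0, 0, 0, 0, 0, -10], [0, 0, 0, 0, 0, -10], [0, 0, 0, 0, 0, -10], [0, 0, 0, 0, 0, -10], [0, 0, 0, 0, 0, -10], [0, 0, 0, 0, 0, -10]]

```text
t: 28.52
tcp_pos: [0.6971, 0.0504, 0.1983]
tool_rot: [0.844, 0.537, -0.0, -0.0]
force: [0.3, -0.5, -0.7]
finger_gap: 0.399
```

>>> play_rows:
  steps:
    - [[0, 0, 0, 0, 0, -10], [0, 0, 0, 0, 0, -10], [0, 0, 0, 0, 0, -5], [0, 0, 0, 0, 0, 0], [0, 0, 0, 0, 0, 0], [0, 0, 0, 0, 0, 0], [0, 0, 0, 0, 0, 0], [0, 0, 0, 0, 0, 0], [0, 0, 0, 0, 0, 0], [0, 0, 0, 0, 0, 0]]

```text
t: 29.78
tcp_pos: [0.6971, 0.0503, 0.1983]
tool_rot: [0.709, 0.705, 0.0, 0.0]
force: [-0.6, 0.2, -1.3]
finger_gap: 0.4
```

>>> play_rows:
  steps:
    - [[0, 0, 0, 0, 0, 0], [0, 0, 0, 0, 0, 0], [0, 0, 0, 0, 0, 0], [0, 0, 0, 0, 0, 0], [0, 0, 0, 0, 0, 0], [0, 0, 0, 0, 0, 0]]

```text
t: 30.52
tcp_pos: [0.6971, 0.0503, 0.1983]
tool_rot: [0.709, 0.705, -0.0, -0.0]
force: [0.1, 0.7, -1.8]
finger_gap: 0.398
```

>>> play_rows:
  steps:
    - [[0, 0, 0, 0, 0, -5], [0, 0, 0, 0, 0, -10], [0, 0, 0, 0, 0, -10], [0, 0, 0, 0, 0, -10], [0, 0, 0, 0, 0, -10], [0, 0, 0, 0, 0, -10], [0, 0, 0, 0, 0, -10], [0, 0, 0, 0, 0, -10], [0, 0, 0, 0, 0, -10], [0, 0, 0, 0, 0, -10]]

```text
t: 31.78
tcp_pos: [0.6971, 0.0503, 0.1983]
tool_rot: [-0.043, 0.999, -0.0, 0.0]
force: [0.3, -0.1, -1.5]
finger_gap: 0.407
```

>>> play_rows:
  steps:
    - [[0, 0, 0, 0, 0, -10], [0, 0, 0, 0, 0, -10], [0, 0, 0, 0, 0, -5], [0, 0, 0, 0, 0, 0], [0, 0, 0, 0, 0, 0], [0, 0, 0, 0, 0, 0], [0, 0, 0, 0, 0, 0], [0, 0, 0, 0, 0, 0], [0, 0, 0, 0, 0, 0], [0, 0, 0, 0, 0, 0]]

```text
t: 33.02
tcp_pos: [0.6971, 0.0503, 0.1983]
tool_rot: [-0.256, 0.967, -0.0, 0.0]
force: [-0.9, 0.4, -1.8]
finger_gap: 0.403
```

>>> play_rows:
  steps:
    - [[0, 0, 0, 0, 0, 0], [0, 0, 0, 0, 0, 0], [0, 0, 0, 0, 0, 0], [0, 0, 0, 0, 0, 0], [0, 0, 0, 0, 0, 0], [0, 0, 0, 0, 0, 0]]

```text
t: 33.78
tcp_pos: [0.6971, 0.0503, 0.1983]
tool_rot: [-0.256, 0.967, 0.0, 0.0]
force: [0.2, 0.2, -2.4]
finger_gap: 0.399
```

```bash
python3 - <<'E'
from h import *
s=manip.sense();print(pose()[0],s['force'],s['finger_gap'],s['q'])
a=shot('scene','s11');i=a['img'][130:230,250:380,::-1];cv2.imwrite('pics/s11c.png',cv2.resize(i,None,fx=6,fy=6,interpolation=cv2.INTER_CUBIC))
# tray position from scene seg/pinpoint
for r in manip.pinpoint('tray',a)[:2]:print('tray',r['score'],r['point'],onz(a,r['point'],0))
p,R=pose();c=plan([.6975,.0505,.345],n=7)
c=plan([.60,-.14,.345],n=8,cur=c);plan([.495,-.225,.30],n=5,cur=c)
E
```

```text
[0.69710873 0.05034652 0.19832517] [ 0.17056267  0.16696406 -2.44416306] 0.39905293147467696 [-8.73987310e-02  6.89270332e-01  1.28251342e+00  1.29295567e-05
  1.16977918e+00 -2.17529269e+00]
tray 0.85 [361.9, 292.6] [ 4.89736093e-01 -3.03918716e-01  2.22044605e-16]
start [0.6971 0.0503 0.1983] yaw -150.4 q6 -2.18
[[-0,-0,-0.021,0,0,0],[-0,-0,-0.021,0,0,0],[-0,-0,-0.021,0,0,0],[-0,-0,-0.021,0,0,0],[-0,-0,-0.021,0,0,0],[-0,-0,-0.021,0,0,0],[-0,-0,-0.021,0,0,0]]
end [0.6971 0.0503 0.3453] yaw -150.4
start [0.6971 0.0503 0.3453] yaw -150.4 q6 -2.18
[[0.022,-0.015,0,0,0,0],[0.022,-0.015,0,0,0,0],[0.022,-0.015,0,0,0,0],[0.022,-0.014,0,0,0,0],[0.023,-0.015,0,0,0,0],[0.022,-0.014,0,0,0,0],[0.023,-0.015,0,0,0,0],[0.022,-0.014,0,0,0,0]]
end [ 0.6002 -0.1394  0.3453] yaw -150.4
start [ 0.6002 -0.1394  0.3453] yaw -150.4 q6 -2.18
[[0.027,-0.004,0.009,0,0,0],[0.027,-0.005,0.009,0,0,0],[0.027,-0.004,0.009,0,0,0],[0.026,-0.005,0.009,0,0,0],[0.027,-0.004,0.009,0,0,0]]
end [ 0.4946 -0.2247  0.3003] yaw -150.4
```

View pics/s11c.png

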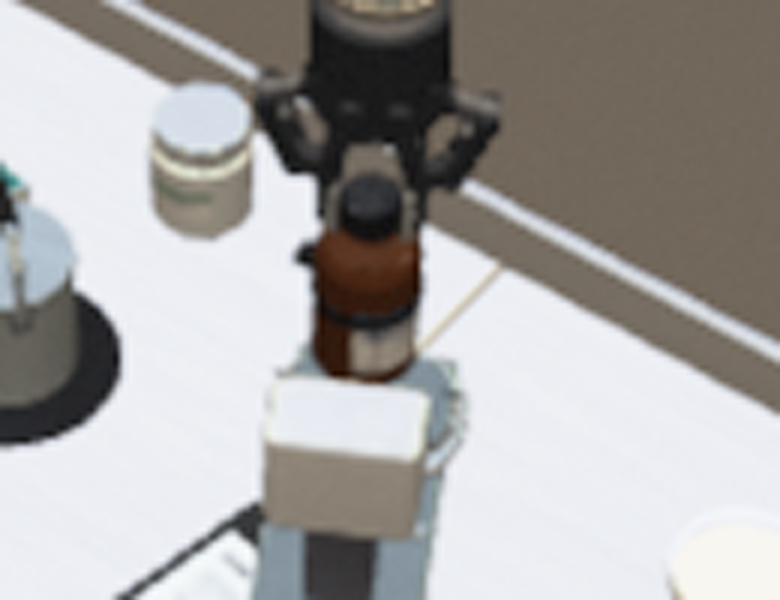

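>>> play_rows:
  steps:
    - [[0, 0, -0.01, 0, 0, 0], [0, 0, -0.02, 0, 0, 0], [0, 0, -0.02, 0, 0, 5], [0, 0, -0.02, 0, 0, 10], [0, 0, -0.02, 0, 0, 10], [0, 0, -0.02, 0, 0, 10], [0, 0, -0.02, 0, 0, 10], [0, 0, -0.01, 0, 0, 10], [0, 0, 0, 0, 0, 10], [0, 0, 0, 0, 0, 10]]

```text
t: 35.12
tcp_pos: [0.6971, 0.0504, 0.3395]
tool_rot: [0.388, 0.922, 0.0, 0.001]
force: [-0.3, 0.2, -1.9]
finger_gap: 0.401
```

>>> play_rows:
  steps:
    - [[0, 0, 0, 0, 0, 10], [0, 0, 0, 0, 0, 10], [0, 0, 0, 0, 0, 10], [0, 0, 0, 0, 0, 10], [0, 0, 0, 0, 0, 5], [0, 0, 0, 0, 0, 0]]

```text
t: 35.88
tcp_pos: [0.6971, 0.0504, 0.3391]
tool_rot: [0.709, 0.705, 0.0, 0.0]
force: [0.3, -0.3, -1.7]
finger_gap: 0.401
```

```bash
python3 - <<'E'
from h import *
c=plan([.492,-.378,.335],n=15)
E
```

```text
start [0.6971 0.0504 0.3391] yaw 89.7 q6 -0.08
[[-0.029,-0.014,0,0,0,0],[-0.029,-0.013,0,0,0,0],[-0.029,-0.014,0,0,0,0],[-0.029,-0.013,0,0,0,0],[-0.028,-0.014,0,0,0,0],[-0.029,-0.013,0,0,0,0],[-0.028,-0.014,0,0,0,0],[-0.029,-0.013,0,0,0,0],[-0.028,-0.014,0.001,0,0,0],[-0.029,-0.013,0,0,0,0],[-0.028,-0.014,0.001,0,0,0],[-0.029,-0.013,0,0,0,0],[-0.028,-0.014,0.001,0,0,0],[-0.029,-0.013,0,0,0,0],[-0.028,-0.014,0.001,0,0,0]]
end [ 0.4918 -0.3775  0.3349] yaw 89.7
```

>>> play_rows:
  steps:
    - [[-0.01, -0.005, 0, 0, 0, 0], [-0.025, -0.012, 0, 0, 0, 0], [-0.032, -0.015, 0, 0, 0, 0], [-0.036, -0.017, 0, 0, 0, 0], [-0.036, -0.017, 0, 0, 0, 0], [-0.036, -0.017, 0, 0, 0, 0], [-0.036, -0.017, 0, 0, 0, 0], [-0.036, -0.017, 0, 0, 0, 0], [-0.036, -0.017, 0, 0, 0, 0], [-0.036, -0.017, 0, 0, 0, 0]]

```text
t: 37.12
tcp_pos: [0.5427, -0.2693, 0.3387]
tool_rot: [0.709, 0.705, -0.0, 0.0]
force: [0.7, -0.6, -1.3]
finger_gap: 0.399
```

>>> play_rows:
  steps:
    - [[-0.036, -0.017, 0, 0, 0, 0], [-0.033, -0.016, 0, 0, 0, 0], [-0.025, -0.012, 0, 0, 0, 0], [-0.014, -0.008, 0, 0, 0, 0], [0, 0, 0.01, 0, 0, 0], [0, 0, 0.025, 0, 0, 0], [0, 0, 0.03, 0, 0, 0], [0, 0, 0.03, 0, 0, 0], [0, 0, 0.02, 0, 0, 0], [0, 0, 0, 0, 0, 0]]

```text
t: 38.38
tcp_pos: [0.4898, -0.3728, 0.221]
tool_rot: [0.709, 0.705, 0.0, -0.003]
force: [-0.2, -1.1, -1.8]
finger_gap: 0.401
```

```bash
python3 - <<'E'
from h import *
s=manip.sense();print(pose()[0],s['force'],s['finger_gap'])
a=shot('scene','s12');i=a['img'][200:340,290:450,::-1];cv2.imwrite('pics/s12c.png',cv2.resize(i,None,fx=4,fy=4,interpolation=cv2.INTER_CUBIC))
b=shot('top','t12')
E
```

```text
[ 0.48976014 -0.37284505  0.22099148] [-0.17698447 -1.12602622 -1.84049637] 0.40122528566086724
```

View pics/s12c.png

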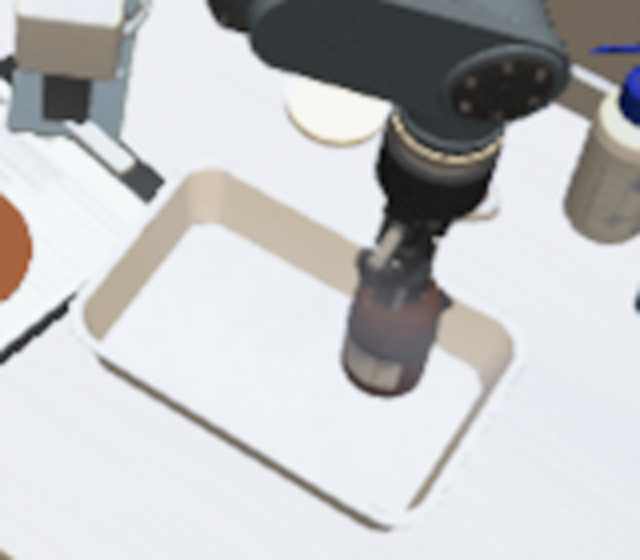

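View pics/t12.png

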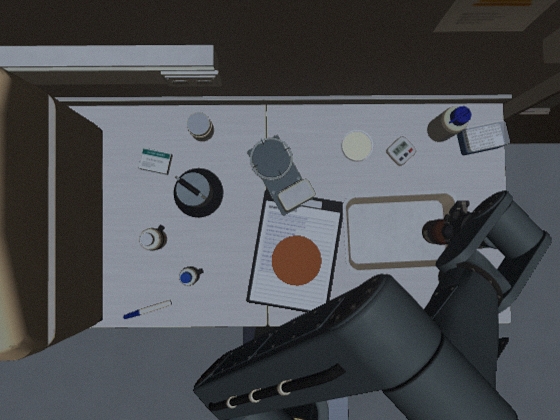

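Bottle above the tray floor at the far end; top view shows the bare stand at (270,157) and the can on the mat. Lowering.

>>> play_rows:
  steps:
    - [[0, 0, 0.015, 0, 0, 0], [0, 0, 0.02, 0, 0, 0], [0, 0, 0.02, 0, 0, 0], [0, 0, 0.015, 0, 0, 0], [0, 0, 0.005, 0, 0, 0], [0, 0, 0.003, 0, 0, 0], [0, 0, 0, 0, 0, 0], [0, 0, 0, 0, 0, 0]]

```text
t: 39.48
tcp_pos: [0.4906, -0.3756, 0.146]
tool_rot: [0.709, 0.705, -0.0, 0.001]
force: [-0.4, -0.2, -2.2]
finger_gap: 0.404
```

```bash
python3 - <<'E'
from h import *
s=manip.sense();print(pose()[0],s['force'],s['finger_gap'])
b=shot('top','t13')
# stage ellipse fit around (270,157)
g=cv2.cvtColor(b['img'],cv2.COLOR_RGB2GRAY)
i=b['img'][120:220,235:325,::-1];cv2.imwrite('pics/t13c.png',cv2.resize(np.clip(i.astype(int)*2,0,255).astype(np.uint8),None,fx=6,fy=6,interpolation=cv2.INTER_CUBIC))
for P in ((.6975,.0505,.04),(.6971,.0503,.04)):
  C=proj(b,P);print(C,(C-[235,120])*6+2.5)
  for k in range(0,360,45):
    t=np.radians(k);q=(proj(b,np.array(P)+[.06*np.cos(t),.06*np.sin(t),0])-[235,120])*6+2.5;print(k,q.round())
E
```

```text
[ 0.49061981 -0.37562816  0.14596762] [-0.42711193 -0.20245705 -2.24252256] 0.40352668748021786
[269.1079459  157.39533172] [207.14767538 226.87199032]
0 [206.  97.]
45 [114. 135.]
90 [ 76. 228.]
135 [115. 320.]
180 [208. 358.]
225 [301. 319.]
270 [339. 226.]
315 [299. 134.]
[269.18213149 157.53968111] [207.59278892 227.73808664]
0 [207.  98.]
45 [114. 136.]
90 [ 76. 229.]
135 [115. 321.]
180 [209. 358.]
225 [301. 319.]
270 [339. 227.]
315 [300. 135.]
```

View pics/t13c.png

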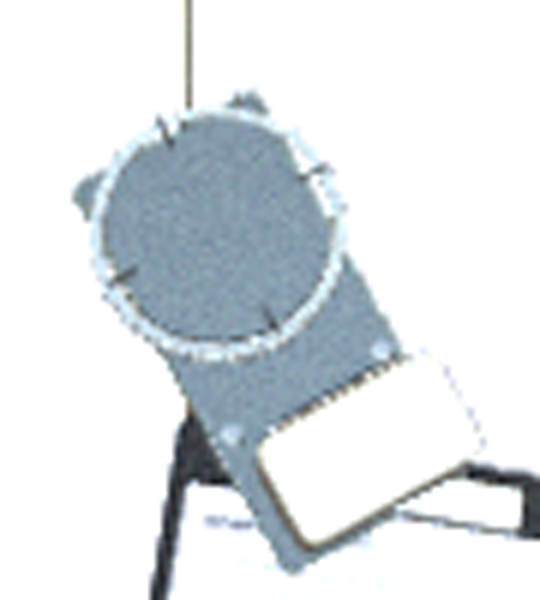

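The bare stand lets me refine its centre: tick marks put it at crop (219,225), about 5 mm from my first estimate and about 2° in yaw. I'll correct for the next bottles. Touching down now.

>>> play_rows:
  steps:
    - [[0, 0, 0.002, 0, 0, 0], [0, 0, 0.002, 0, 0, 0], [0, 0, 0, 0, 0, 0], [0, 0, 0, 0, 0, 0]]

```text
t: 40.02
tcp_pos: [0.4903, -0.3753, 0.1413]
tool_rot: [0.709, 0.705, 0.0, -0.0]
force: [1.1, 0.2, -2.1]
finger_gap: 0.402
```

>>> play_rows:
  steps:
    - [[0, 0, 0.001, 0, 0, 0], [0, 0, 0, 0, 0, 0], [0, 0, 0, 0, 0, 0]]

```text
t: 40.4
tcp_pos: [0.4903, -0.3753, 0.1403]
tool_rot: [0.709, 0.705, -0.0, 0.0]
force: [-0.4, -0.0, -1.9]
finger_gap: 0.403
```

```bash
python3 - <<'E'
from h import *
import cv2
b=shot('top')
f=lambda x,y:(235+(x-2.5)/6,120+(y-2.5)/6)
print(onz(b,f(219.3,223.8),.04))
# project circle outline test: score mean brightness of ring r=57..60
g=cv2.cvtColor(b['img'],cv2.COLOR_RGB2GRAY).astype(np.float32)
best=[]
th=np.radians(np.arange(0,360,4))
for x in np.arange(.688,.708,.001):
  for y in np.arange(.036,.056,.001):
    v=0
    for r,w in((.0575,1),(.052,-.5)):
      P=np.stack([x+r*np.cos(th),y+r*np.sin(th),np.full(th.shape,.04)],1)
      q=np.array([proj(b,p) for p in P],np.float32)
      v+=w*cv2.remap(g,q[None,:,0],q[None,:,1],cv2.INTER_LINEAR).mean()
    best.append((v,x,y))
best.sort();print(best[-6:])
E
```

```text
[0.69887339 0.04494281 0.04      ]
[(np.float32(70.00342), np.float64(0.695), np.float64(0.05300000000000001)), (np.float32(70.31467), np.float64(0.701), np.float64(0.044000000000000004)), (np.float32(70.471855), np.float64(0.699), np.float64(0.045000000000000005)), (np.float32(70.51344), np.float64(0.7), np.float64(0.045000000000000005)), (np.float32(70.69716), np.float64(0.699), np.float64(0.044000000000000004)), (np.float32(70.869354), np.float64(0.7), np.float64(0.044000000000000004))]
```

>>> play_rows:
  steps:
    - [[0, 0, 0.001, 0, 0, 0], [0, 0, 0, 0, 0, 0], [0, 0, 0, 0, 0, 0]]

```text
t: 40.83
tcp_pos: [0.4903, -0.3753, 0.1393]
tool_rot: [0.709, 0.705, -0.0, -0.0]
force: [0.1, -0.8, -1.2]
finger_gap: 0.401
```

>>> play_rows:
  steps:
    - [[0, 0, 0.001, 0, 0, 0], [0, 0, 0, 0, 0, 0], [0, 0, 0, 0, 0, 0]]

```text
t: 41.2
tcp_pos: [0.4903, -0.3753, 0.1383]
tool_rot: [0.709, 0.705, -0.0, -0.0]
force: [-1.2, 0.3, -1.9]
finger_gap: 0.406
```

>>> play_rows:
  steps:
    - [[0, 0, 0.001, 0, 0, 0], [0, 0, 0, 0, 0, 0], [0, 0, 0, 0, 0, 0]]

```text
t: 41.58
tcp_pos: [0.4905, -0.3754, 0.1379]
tool_rot: [0.709, 0.705, -0.0, 0.0]
force: [-0.3, 0.7, 4.1]
finger_gap: 0.399
```

>>> play_rows:
  steps:
    - [[0, 0, 0.001, 0, 0, 0], [0, 0, 0, 0, 0, 0], [0, 0, 0, 0, 0, 0]]

```text
t: 41.95
tcp_pos: [0.4906, -0.3755, 0.1379]
tool_rot: [0.709, 0.705, -0.0, 0.001]
force: [-1.5, 1.4, 8.0]
finger_gap: 0.406
```

```bash
python3 - <<'E'
from h import *
a=shot('scene','s14');i=a['img'][230:310,330:430,::-1];cv2.imwrite('pics/s14c.png',cv2.resize(i,None,fx=6,fy=6,interpolation=cv2.INTER_CUBIC));print(manip.sense()['force'])
E
```

```text
[-0.74168824  1.46530101  8.46842425]
```

View pics/s14c.png

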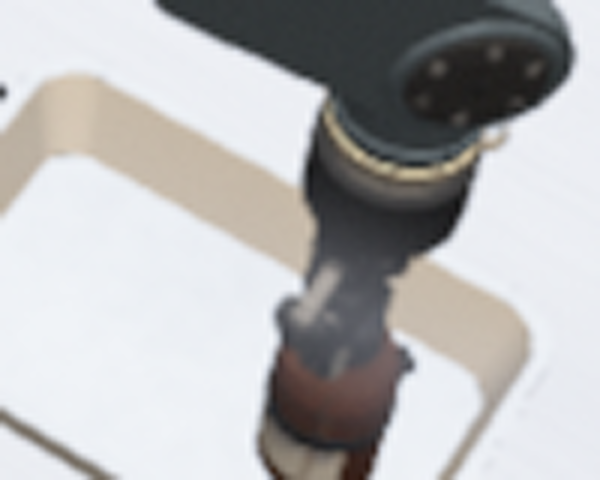

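Contact (8 N). Releasing.

>>> play_rows:
  steps:
    - [[0, 0, -0.001, 0, 0, 0], [0, 0, 0, 0, 0, 0], [0, 0, 0, 0, 0, 0], [0, 0, 0, 0, 0, 0], [0, 0, 0, 0, 0, 0], [0, 0, -0.01, 0, 0, 0], [0, 0, -0.03, 0, 0, 0], [0, 0, -0.05, 0, 0, 0], [0, 0, -0.05, 0, 0, 0], [0, 0, -0.03, 0, 0, 0]]
  fingers: 0.85

```text
t: 43.25
tcp_pos: [0.4909, -0.376, 0.3113]
tool_rot: [0.709, 0.705, -0.0, 0.003]
force: [0.1, -0.5, -0.2]
finger_gap: 0.853
```

```bash
python3 - <<'E'
from h import *
a=shot('scene','s15');b=shot('top','t15')
q=manip.sense()['q'];print(np.degrees(q))
# mid: present yaw of tool
st=np.array([.699,.045]);wy=-151.2;t=-32.7
# tool yaw at present with q6=+118, q1s=-5.5
for q6 in(118,): print('present yaw',-5.5+90-q6,'grasp yaw',(-5.5+90-q6-wy+t+180)%360-180)
c=plan([.60,.0,.32],n=10);plan([.4775,.365,.28],n=10,cur=c)
E
```

```text
[-4.77787839e+01  2.63626954e+01  7.94674944e+01  2.65526680e-03
  7.35713764e+01 -4.74136992e+01]
present yaw -33.5 grasp yaw 85.0
start [ 0.4919 -0.3769  0.3127] yaw 89.6 q6 -0.83
[[0.038,0.011,-0.001,0,0,0],[0.038,0.011,-0.001,0,0,0],[0.038,0.01,-0.001,0,0,0],[0.038,0.011,-0.001,0,0,0],[0.038,0.01,-0.001,0,0,0],[0.038,0.011,-0.001,0,0,0],[0.037,0.01,-0.001,0,0,0],[0.038,0.011,-0.001,0,0,0],[0.037,0.01,-0.001,0,0,0],[0.038,0.011,-0,0,0,0]]
end [6.003e-01 5.000e-04 3.196e-01] yaw 89.6
start [6.003e-01 5.000e-04 3.196e-01] yaw 89.6 q6 -0.83
[[0.036,-0.013,0.004,0,0,0],[0.036,-0.012,0.004,0,0,0],[0.037,-0.013,0.003,0,0,0],[0.036,-0.012,0.004,0,0,0],[0.037,-0.013,0.003,0,0,0],[0.036,-0.012,0.004,0,0,0],[0.037,-0.013,0.003,0,0,0],[0.036,-0.012,0.004,0,0,0],[0.037,-0.013,0.003,0,0,0],[0.036,-0.012,0.004,0,0,0]]
end [0.4778 0.365  0.2799] yaw 89.6
```

View pics/s15.png

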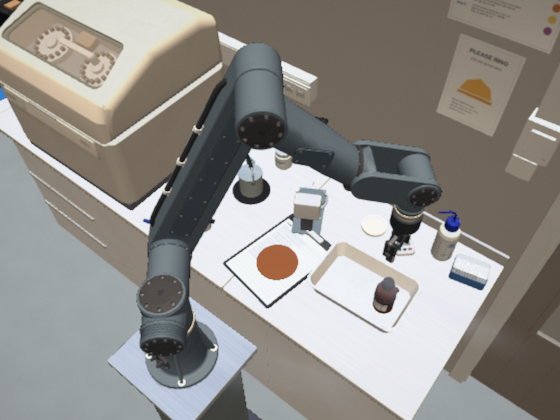

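Tall bottle stands in the tray at (385,297). Now the middle bottle.

>>> play_rows:
  steps:
    - [[0.038, 0.011, -0.001, 0, 0, 0], [0.038, 0.011, -0.001, 0, 0, 0], [0.038, 0.01, -0.001, 0, 0, 0], [0.038, 0.011, -0.001, 0, 0, 0], [0.038, 0.01, -0.001, 0, 0, 0], [0.038, 0.011, -0.001, 0, 0, 0], [0.038, 0.01, -0.001, 0, 0, 0], [0.038, 0.011, -0.001, 0, 0, 0], [0.038, 0.01, -0.001, 0, 0, 0], [0.038, 0.011, 0, 0, 0, 0]]
  fingers: 0.85

```text
t: 44.6
tcp_pos: [0.5984, 0.0054, 0.3154]
tool_rot: [0.709, 0.705, -0.001, -0.001]
force: [-0.2, -0.3, -0.2]
finger_gap: 0.852
```

>>> play_rows:
  steps:
    - [[0.036, -0.013, 0.004, 0, 0, 0], [0.036, -0.012, 0.004, 0, 0, 0], [0.037, -0.013, 0.003, 0, 0, 0], [0.036, -0.012, 0.004, 0, 0, 0], [0.037, -0.013, 0.003, 0, 0, 0], [0.036, -0.012, 0.004, 0, 0, 0], [0.037, -0.013, 0.003, 0, 0, 0], [0.036, -0.012, 0.004, 0, 0, 0], [0.037, -0.013, 0.003, 0, 0, 0], [0.036, -0.012, 0.004, 0, 0, 0]]

```text
t: 45.85
tcp_pos: [0.4751, 0.3697, 0.2793]
tool_rot: [0.709, 0.705, -0.001, -0.0]
force: [0.7, -0.2, -0.1]
finger_gap: 0.847
```

```bash
python3 - <<'E'
from h import *
print(np.degrees(manip.sense()['q']))
c=plan([.4775,.365,.20],n=4)
a=shot('scene','s16');b=shot('top','t16')
i=b['img'][150:310,100:300,::-1];cv2.imwrite('pics/t16c.png',cv2.resize(np.clip(i.astype(int)*2,0,255).astype(np.uint8),None,fx=4,fy=3.7,interpolation=cv2.INTER_CUBIC))
E
```

```text
[ 2.72627135e+01  2.70412758e+01  8.39636588e+01 -3.52838225e-03
  6.90943393e+01  2.76343517e+01]
start [0.4751 0.3697 0.2793] yaw 89.6 q6 0.48
[[-0.001,0.001,0.02,0,0,0],[-0.001,0.001,0.02,0,0,0],[-0.001,0,0.02,0,0,0],[-0.002,0.001,0.019,0,0,0]]
end [0.4779 0.3646 0.2003] yaw 89.6
```

View pics/s16.png

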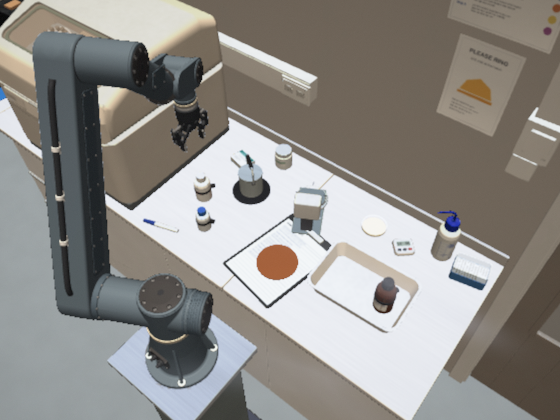

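View pics/t16c.png

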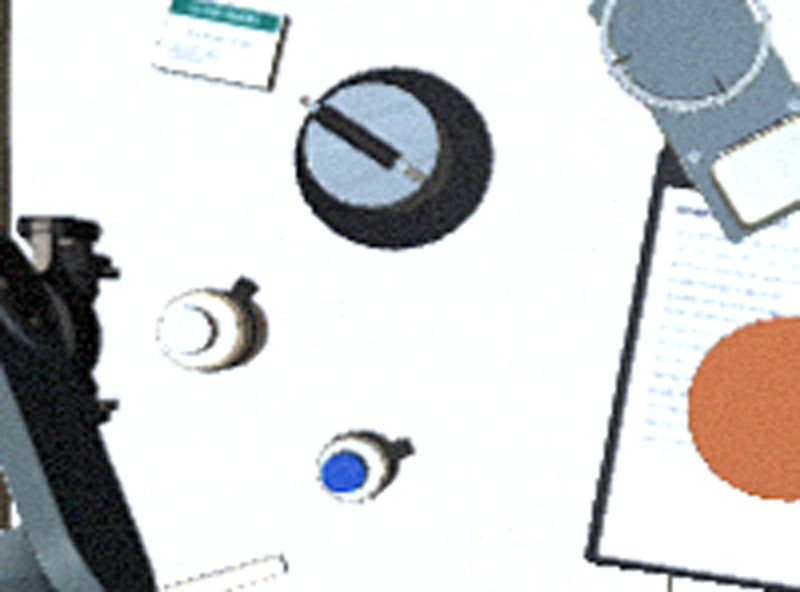

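>>> play_rows:
  steps:
    - [[-0.005, 0.003, 0.01, 0, 0, 0], [0, 0, 0.025, 0, 0, 0], [0, 0, 0.03, 0, 0, 0], [0, 0, 0.03, 0, 0, 0], [0, 0, 0.028, 0, 0, 0], [0, 0, 0.02, 0, 0, 0], [0, 0, 0.012, 0, 0, 0], [0, 0, 0.008, 0, 0, 0], [0, 0, 0, 0, 0, 0]]

```text
t: 47.08
tcp_pos: [0.4792, 0.3633, 0.117]
tool_rot: [0.71, 0.705, -0.0, -0.0]
force: [0.3, -1.0, -0.0]
finger_gap: 0.852
```

```bash
python3 - <<'E'
from h import *
print(pose()[0],manip.sense()['force'])
a=shot('scene','s17');i=a['img'][150:250,160:290,::-1];cv2.imwrite('pics/s17c.png',cv2.resize(i,None,fx=6,fy=6,interpolation=cv2.INTER_CUBIC))
b=shot('top','t17')
i=b['img'][190:300,100:240,::-1];cv2.imwrite('pics/t17c.png',cv2.resize(np.clip(i.astype(int)*2,0,255).astype(np.uint8),None,fx=5,fy=5,interpolation=cv2.INTER_CUBIC))
E
```

```text
[0.47924079 0.36328553 0.11704478] [ 0.34920216 -0.99042501 -0.01974666]
```

View pics/s17c.png

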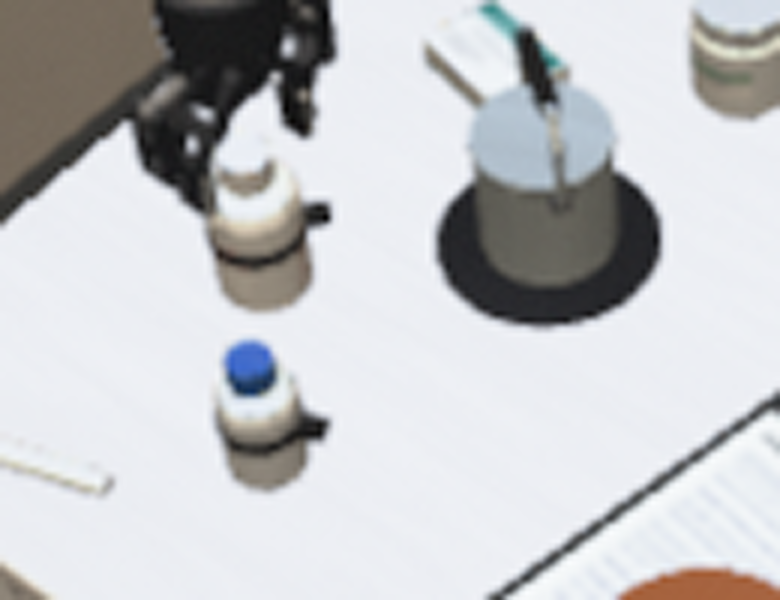

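View pics/t17c.png

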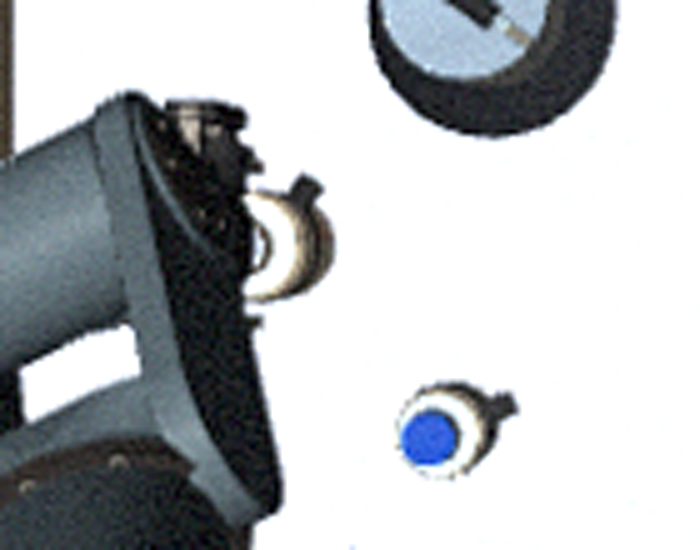

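Fingers straddle the white cap (245,165). Gripping.

>>> play_rows:
  steps:
    - [[0, 0, 0, 0, 0, 0], [0, 0, 0, 0, 0, 0], [0, 0, 0, 0, 0, 0], [0, 0, 0, 0, 0, 0], [0, 0, 0, 0, 0, 0], [0, 0, 0, 0, 0, 0], [0, 0, 0, 0, 0, 0]]
  fingers: 0
  squeeze: 70

```text
t: 48.05
tcp_pos: [0.4794, 0.3642, 0.1182]
tool_rot: [0.709, 0.705, 0.001, 0.0]
force: [-0.9, 0.2, 5.9]
finger_gap: 0.368
```

>>> play_rows:
  steps:
    - [[0, 0, -0.005, 0, 0, 0], [0, 0, -0.015, 0, 0, 0], [0, 0, -0.03, 0, 0, 0], [0, 0, -0.035, 0, 0, 0], [0, 0, -0.035, 0, 0, 0], [0, 0, -0.03, 0, 0, 0], [0, 0, -0.02, 0, 0, 0], [0, 0, -0.02, 0, 0, 0], [0, 0, -0.01, 0, 0, 0], [0, 0, 0, 0, 0, 0]]

```text
t: 49.3
tcp_pos: [0.4792, 0.3638, 0.3181]
tool_rot: [0.709, 0.705, 0.001, 0.0]
force: [0.1, -0.1, -2.4]
finger_gap: 0.371
```

```bash
python3 - <<'E'
from h import *
s=manip.sense();print(s['force'],s['finger_gap'])
plan([.699,.045,pose()[0][2]],n=12)
a=shot('scene','s18');i=a['img'][110:210,150:280,::-1];cv2.imwrite('pics/s18c.png',cv2.resize(i,None,fx=6,fy=6,interpolation=cv2.INTER_CUBIC))
E
```

```text
[ 0.10098519 -0.08878338 -2.40320008] 0.37067078591487
start [0.4792 0.3638 0.3181] yaw 89.6 q6 0.47
[[-0.026,0.018,0,0,0,0],[-0.026,0.019,0,0,0,0],[-0.027,0.018,0,0,0,0],[-0.026,0.019,0,0,0,0],[-0.027,0.018,0,0,0,0],[-0.026,0.019,0,0,0,0],[-0.027,0.018,0,0,0,0],[-0.026,0.019,0,0,0,0],[-0.027,0.018,0,0,0,0],[-0.026,0.019,0,0,0,0],[-0.027,0.018,0,0,0,0],[-0.026,0.019,0,0,0,0]]
end [0.6992 0.0453 0.3182] yaw 89.6
```

View pics/s18c.png

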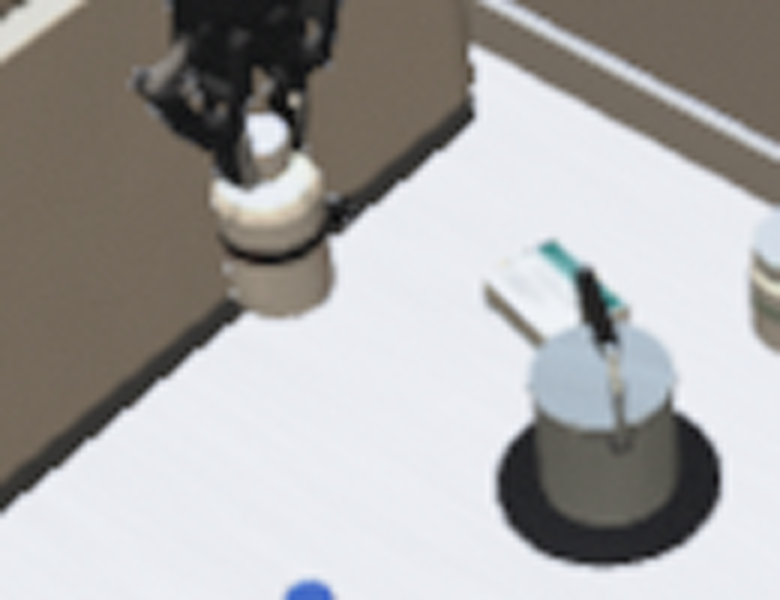

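>>> play_rows:
  steps:
    - [[-0.012, 0.008, 0, 0, 0, 0], [-0.026, 0.018, 0, 0, 0, 0], [-0.03, 0.021, 0, 0, 0, 0], [-0.035, 0.024, 0, 0, 0, 0], [-0.036, 0.025, 0, 0, 0, 0], [-0.036, 0.025, 0, 0, 0, 0], [-0.036, 0.025, 0, 0, 0, 0], [-0.036, 0.025, 0, 0, 0, 0], [-0.03, 0.021, 0, 0, 0, 0], [-0.026, 0.018, 0, 0, 0, 0]]

```text
t: 50.6
tcp_pos: [0.6876, 0.0566, 0.3158]
tool_rot: [0.71, 0.704, -0.001, -0.001]
force: [0.3, 0.4, -2.9]
finger_gap: 0.37
```

>>> play_rows:
  steps:
    - [[-0.015, 0.01, 0, 0, 0, 0], [0, 0, 0, 0, 0, 8], [0, 0, 0, 0, 0, 10], [0, 0, 0, 0, 0, 10], [0, 0, 0, 0, 0, 10], [0, 0, 0, 0, 0, 10], [0, 0, 0, 0, 0, 10], [0, 0, 0, 0, 0, 10], [0, 0, 0, 0, 0, 10], [0, 0, 0, 0, 0, 10]]

```text
t: 51.85
tcp_pos: [0.6965, 0.0445, 0.3165]
tool_rot: [1.0, 0.012, -0.001, -0.0]
force: [-0.1, 0.9, -1.8]
finger_gap: 0.371
```

>>> play_rows:
  steps:
    - [[0, 0, 0, 0, 0, 10], [0, 0, 0, 0, 0, 10], [0, 0, 0, 0, 0, 10], [0, 0, 0, 0, 0, 0.5], [0, 0, 0, 0, 0, 0], [0, 0, 0, 0, 0, 0]]

```text
t: 52.6
tcp_pos: [0.697, 0.0443, 0.3172]
tool_rot: [0.969, -0.249, -0.0, 0.0]
force: [1.1, -0.8, -1.9]
finger_gap: 0.37
```

```bash
python3 - <<'E'
from h import *
s=manip.sense();print(s['force'],s['finger_gap'],np.degrees(s['q'][5]))
plan([.699,.045,.118+.065],n=7)
a=shot('scene','s19');i=a['img'][130:230,250:380,::-1];cv2.imwrite('pics/s19c.png',cv2.resize(i,None,fx=6,fy=6,interpolation=cv2.INTER_CUBIC))
p=pose()[0];z=p[2]-.118+.05
for yaw in (-158,-151.2,-145):
    t=np.radians(yaw);q=proj(a,[p[0]+.042*np.cos(t),p[1]+.042*np.sin(t),z]);print(yaw,(q-[250,130])*6+2.5)
E
```

```text
[ 1.14653009 -0.79028686 -1.88975567] 0.36974514317261864 113.28751357093866
start [0.697  0.0443 0.3172] yaw -28.8 q6 1.98
[[0,-0,0.019,0,0,0],[0,-0,0.019,0,0,0],[0,-0,0.019,0,0,0],[0,-0,0.019,0,0,0],[0.001,-0.001,0.019,0,0,0],[0,-0,0.02,0,0,0],[0.001,-0.001,0.019,0,0,0]]
end [0.6996 0.0451 0.1832] yaw -28.8
-158 [368.32413837 186.47535854]
-151.2 [377.50673361 187.90680207]
-145 [386.0084376  188.53143443]
```

View pics/s19c.png

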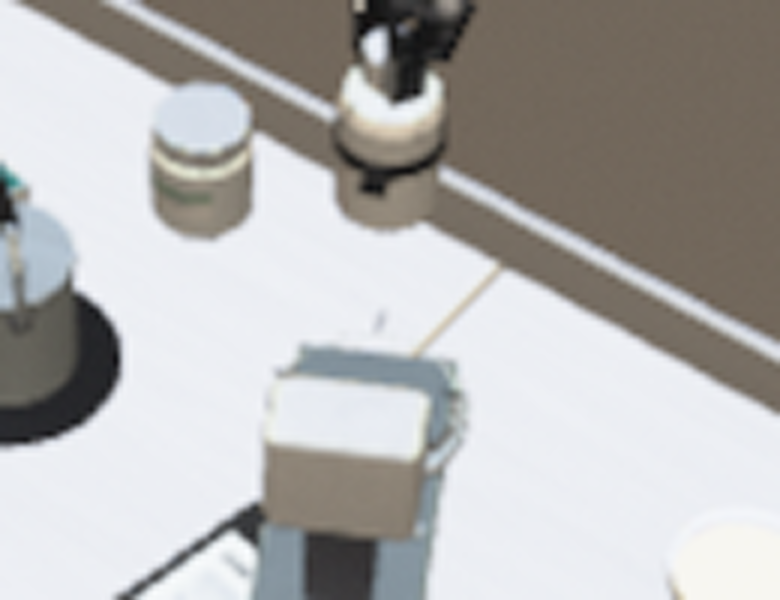

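```bash
python3 - <<'E'
from h import *
a=shot('scene');p=pose()[0]
for zz in(.0,.115):
  q=proj(a,[p[0],p[1],p[2]-.118+zz]);print(zz,(q-[250,130])*6+2.5)
i=a['img'][148:172,300:330];cv2.imwrite('pics/s20c.png',cv2.resize(i[...,::-1],None,fx=20,fy=20,interpolation=cv2.INTER_NEAREST))
g=i.astype(int).sum(2)
ys,xs=np.nonzero((g<150));k=(ys+148>=159)
print(np.c_[xs[k]+300,ys[k]+148,g[ys[k],xs[k]]])
for yaw in (-158,-151.2,-145):
    t=np.radians(yaw)
    for r in(.036,.045): print(yaw,r,proj(a,[p[0]+r*np.cos(t),p[1]+r*np.sin(t),p[2]-.118+.05]))
E
```

```text
0.0 [383.60043766 197.94242981]
0.115 [392.26163563  44.43787087]
[[311 159 125]
 [312 159 119]
 [313 159 126]
 [314 159 111]
 [315 159 148]
 [311 160 106]
 [312 160 112]
 [313 160 115]
 [311 161  68]
 [312 161  78]
 [313 161  80]]
-158 0.036 [311.43328959 159.37077247]
-158 0.045 [310.74901622 161.30084907]
-151.2 0.036 [312.74231557 159.57434682]
-151.2 0.045 [312.39053575 161.55704021]
-145 0.036 [313.95413035 159.66316691]
-145 0.045 [313.91042634 161.66884112]
```

View pics/s20c.png

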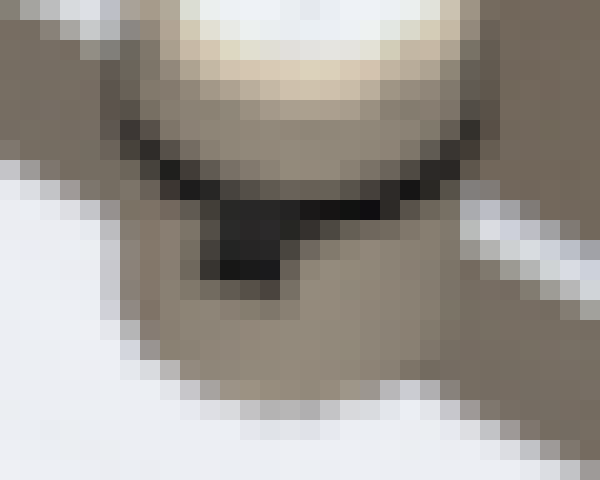

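Tab tip at pixel 311.7 against 312.4 predicted, so about 3° off. Correcting by 2.5°, then lowering and showing.

>>> play_rows:
  steps:
    - [[0.001, -0.001, 0.01, 0, 0, -2.5], [0, 0, 0.02, 0, 0, 0], [0, 0, 0.024, 0, 0, 0], [0, 0, 0.024, 0, 0, 0], [0, 0, 0.024, 0, 0, 0], [0, 0, 0.02, 0, 0, 0], [0, 0, 0.011, 0, 0, 0], [0, 0, 0, 0, 0, 0]]

```text
t: 53.7
tcp_pos: [0.698, 0.0447, 0.1835]
tool_rot: [0.974, -0.228, -0.001, 0.0]
force: [-0.4, 0.1, -1.8]
finger_gap: 0.369
```

>>> play_rows:
  steps:
    - [[0, 0, 0, 0, 0, 0], [0, 0, 0, 0, 0, 0], [0, 0, 0, 0, 0, 0], [0, 0, 0, 0, 0, 0], [0, 0, 0, 0, 0, 0], [0, 0, 0, 0, 0, 0], [0, 0, 0, 0, 0, 0], [0, 0, 0, 0, 0, 0], [0, 0, 0, 0, 0, 0], [0, 0, 0, 0, 0, 0]]

```text
t: 54.95
tcp_pos: [0.6984, 0.0448, 0.1843]
tool_rot: [0.974, -0.228, -0.0, -0.0]
force: [0.0, 0.2, -2.4]
finger_gap: 0.371
```

```bash
python3 - <<'E'
from h import *
print(pose()[0],manip.sense()['force'])
a=shot('scene','s21');i=a['img'][130:230,250:380,::-1];cv2.imwrite('pics/s21c.png',cv2.resize(i,None,fx=6,fy=6,interpolation=cv2.INTER_CUBIC))
E
```

```text
[0.69839753 0.04476404 0.18426149] [ 0.00812169  0.24232122 -2.43759171]
```

View pics/s21c.png

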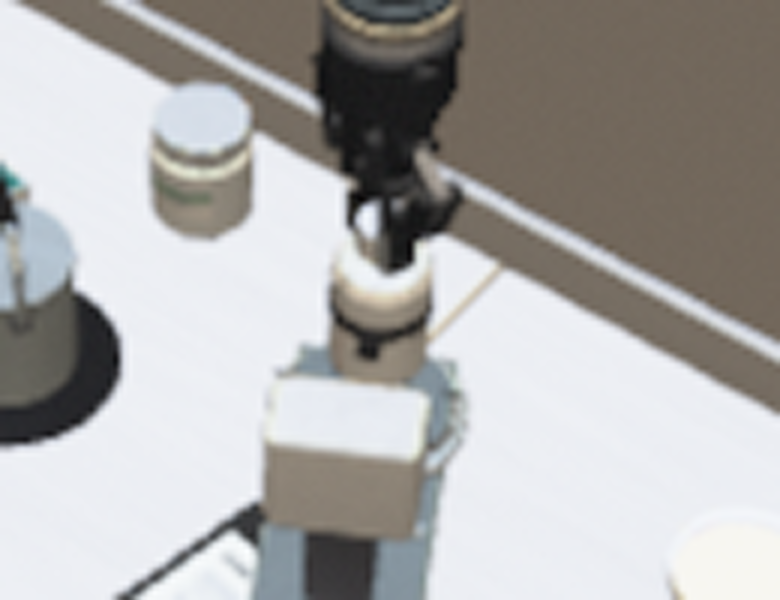

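>>> play_rows:
  steps:
    - [[0, 0, 0, 0, 0, -5], [0, 0, 0, 0, 0, -10], [0, 0, 0, 0, 0, -10], [0, 0, 0, 0, 0, -10], [0, 0, 0, 0, 0, -10], [0, 0, 0, 0, 0, -10], [0, 0, 0, 0, 0, -10], [0, 0, 0, 0, 0, -10], [0, 0, 0, 0, 0, -10], [0, 0, 0, 0, 0, -10]]

```text
t: 56.25
tcp_pos: [0.6984, 0.0447, 0.1843]
tool_rot: [0.824, 0.566, -0.0, 0.0]
force: [-0.2, 0.2, -2.5]
finger_gap: 0.366
```

>>> play_rows:
  steps:
    - [[0, 0, 0, 0, 0, -10], [0, 0, 0, 0, 0, -10], [0, 0, 0, 0, 0, -5], [0, 0, 0, 0, 0, 0], [0, 0, 0, 0, 0, 0], [0, 0, 0, 0, 0, 0], [0, 0, 0, 0, 0, 0], [0, 0, 0, 0, 0, 0], [0, 0, 0, 0, 0, 0], [0, 0, 0, 0, 0, 0]]

```text
t: 57.5
tcp_pos: [0.6984, 0.0447, 0.1843]
tool_rot: [0.684, 0.729, -0.0, -0.0]
force: [0.0, 0.3, -2.6]
finger_gap: 0.367
```

>>> play_rows:
  steps:
    - [[0, 0, 0, 0, 0, 0], [0, 0, 0, 0, 0, 0], [0, 0, 0, 0, 0, 0], [0, 0, 0, 0, 0, 0], [0, 0, 0, 0, 0, 0], [0, 0, 0, 0, 0, 0]]

```text
t: 58.25
tcp_pos: [0.6984, 0.0447, 0.1843]
tool_rot: [0.684, 0.729, 0.0, -0.0]
force: [0.1, -0.1, -2.0]
finger_gap: 0.372
```

>>> play_rows:
  steps:
    - [[0, 0, 0, 0, 0, -5], [0, 0, 0, 0, 0, -10], [0, 0, 0, 0, 0, -10], [0, 0, 0, 0, 0, -10], [0, 0, 0, 0, 0, -10], [0, 0, 0, 0, 0, -10], [0, 0, 0, 0, 0, -10], [0, 0, 0, 0, 0, -10], [0, 0, 0, 0, 0, -10], [0, 0, 0, 0, 0, -10]]

```text
t: 59.5
tcp_pos: [0.6984, 0.0447, 0.1843]
tool_rot: [-0.078, 0.997, -0.0, 0.0]
force: [0.7, -0.1, -2.3]
finger_gap: 0.371
```

>>> play_rows:
  steps:
    - [[0, 0, 0, 0, 0, -10], [0, 0, 0, 0, 0, -10], [0, 0, 0, 0, 0, -5], [0, 0, 0, 0, 0, 0], [0, 0, 0, 0, 0, 0], [0, 0, 0, 0, 0, 0], [0, 0, 0, 0, 0, 0], [0, 0, 0, 0, 0, 0], [0, 0, 0, 0, 0, 0], [0, 0, 0, 0, 0, 0]]

```text
t: 60.75
tcp_pos: [0.6984, 0.0447, 0.1843]
tool_rot: [-0.289, 0.957, 0.0, 0.0]
force: [0.4, 0.1, -1.8]
finger_gap: 0.373
```

>>> play_rows:
  steps:
    - [[0, 0, 0, 0, 0, 0], [0, 0, 0, 0, 0, 0], [0, 0, 0, 0, 0, 0], [0, 0, 0, 0, 0, 0], [0, 0, 0, 0, 0, 0], [0, 0, 0, 0, 0, 0]]

```text
t: 61.5
tcp_pos: [0.6984, 0.0447, 0.1843]
tool_rot: [-0.289, 0.957, 0.0, 0.0]
force: [-1.0, 0.5, -2.6]
finger_gap: 0.372
```

```bash
python3 - <<'E'
from h import *
s=manip.sense();print(pose()[0],s['force'],s['finger_gap'],np.degrees(s['q'][5]))
a=shot('scene','s22');i=a['img'][130:230,250:380,::-1];cv2.imwrite('pics/s22c.png',cv2.resize(i,None,fx=6,fy=6,interpolation=cv2.INTER_CUBIC))
E
```

```text
[0.69842154 0.04471483 0.18433879] [-1.04104194  0.490241   -2.59882679] 0.37216922006543884 -129.0886901806368
```

View pics/s22c.png

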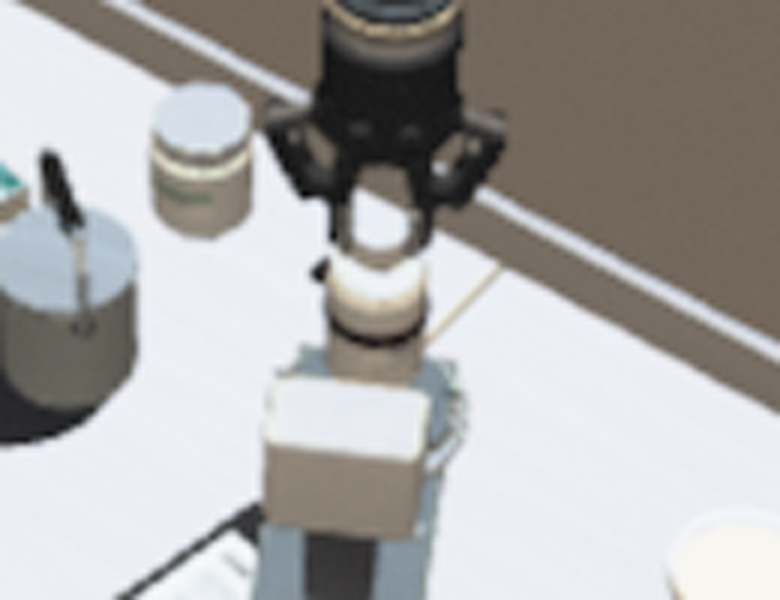

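Shown on all three sides. The can got knocked: it now stands at crop (70,310), shifted towards the stand but upright. I'll tray this bottle first, then put the can back.

>>> play_rows:
  steps:
    - [[0, 0, -0.01, 0, 0, 0], [0, 0, -0.02, 0, 0, 0], [0, 0, -0.02, 0, 0, 5], [0, 0, -0.02, 0, 0, 10], [0, 0, -0.02, 0, 0, 10], [0, 0, -0.02, 0, 0, 10], [0, 0, -0.02, 0, 0, 10], [0, 0, -0.01, 0, 0, 10], [0, 0, 0, 0, 0, 10], [0, 0, 0, 0, 0, 10]]

```text
t: 62.8
tcp_pos: [0.6984, 0.0448, 0.3255]
tool_rot: [0.356, 0.935, 0.0, 0.001]
force: [0.7, -0.6, -2.2]
finger_gap: 0.371
```

>>> play_rows:
  steps:
    - [[0, 0, 0, 0, 0, 10], [0, 0, 0, 0, 0, 10], [0, 0, 0, 0, 0, 10], [0, 0, 0, 0, 0, 10], [0, 0, 0, 0, 0, 8.5], [0, 0, 0, 0, 0, 0]]

```text
t: 63.55
tcp_pos: [0.6984, 0.0447, 0.325]
tool_rot: [0.706, 0.708, 0.0, 0.0]
force: [-0.1, -0.8, -2.2]
finger_gap: 0.369
```

```bash
python3 - <<'E'
from h import *
c=plan([.492,-.295,.325],n=12)
E
```

```text
start [0.6984 0.0447 0.325 ] yaw 90.2 q6 -0.10
[[-0.028,-0.017,-0,0,0,0],[-0.028,-0.017,-0,0,0,0],[-0.028,-0.017,-0,0,0,0],[-0.028,-0.017,-0,0,0,0],[-0.028,-0.017,-0,0,0,0],[-0.028,-0.018,-0,0,0,0],[-0.028,-0.017,-0,0,0,0],[-0.029,-0.018,-0,0,0,0],[-0.028,-0.017,-0,0,0,0],[-0.029,-0.018,-0,0,0,0],[-0.028,-0.017,-0,0,0,0],[-0.029,-0.018,-0,0,0,0]]
end [ 0.4917 -0.2951  0.3249] yaw 90.2
```

>>> play_rows:
  steps:
    - [[-0.01, -0.006, 0, 0, 0, 0], [-0.024, -0.015, 0, 0, 0, 0], [-0.032, -0.02, 0, 0, 0, 0], [-0.036, -0.022, 0, 0, 0, 0], [-0.036, -0.022, 0, 0, 0, 0], [-0.036, -0.022, 0, 0, 0, 0], [-0.036, -0.022, 0, 0, 0, 0], [-0.036, -0.022, 0, 0, 0, 0], [-0.036, -0.022, 0, 0, 0, 0], [-0.03, -0.018, 0, 0, 0, 0]]

```text
t: 64.8
tcp_pos: [0.5065, -0.2694, 0.3248]
tool_rot: [0.706, 0.708, -0.0, 0.0]
force: [-0.4, -0.6, -2.9]
finger_gap: 0.37
```

>>> play_rows:
  steps:
    - [[-0.018, -0.01, 0, 0, 0, 0], [-0.009, -0.006, 0, 0, 0, 0], [0, 0, 0.01, 0, 0, 0], [0, 0, 0.025, 0, 0, 0], [0, 0, 0.035, 0, 0, 0], [0, 0, 0.035, 0, 0, 0], [0, 0, 0.035, 0, 0, 0], [0, 0, 0.025, 0, 0, 0], [0, 0, 0.015, 0, 0, 0], [0, 0, 0, 0, 0, 0]]

```text
t: 66.05
tcp_pos: [0.4921, -0.2936, 0.1431]
tool_rot: [0.706, 0.708, 0.0, -0.001]
force: [-0.3, 0.4, -2.0]
finger_gap: 0.371
```

```bash
python3 - <<'E'
from h import *
s=manip.sense();print(pose()[0],s['force'],s['finger_gap'])
a=shot('scene','s23');i=a['img'][200:340,290:450,::-1];cv2.imwrite('pics/s23c.png',cv2.resize(i,None,fx=4,fy=4,interpolation=cv2.INTER_CUBIC))
b=shot('top','t23')
i=b['img'][110:310,100:350,::-1];cv2.imwrite('pics/t23c.png',cv2.resize(np.clip(i.astype(int)*2,0,255).astype(np.uint8),None,fx=3,fy=3,interpolation=cv2.INTER_CUBIC))
E
```

```text
[ 0.49205332 -0.29358706  0.14314487] [-0.26821753  0.3540138  -1.99300987] 0.37085832922378437
```

View pics/s23c.png

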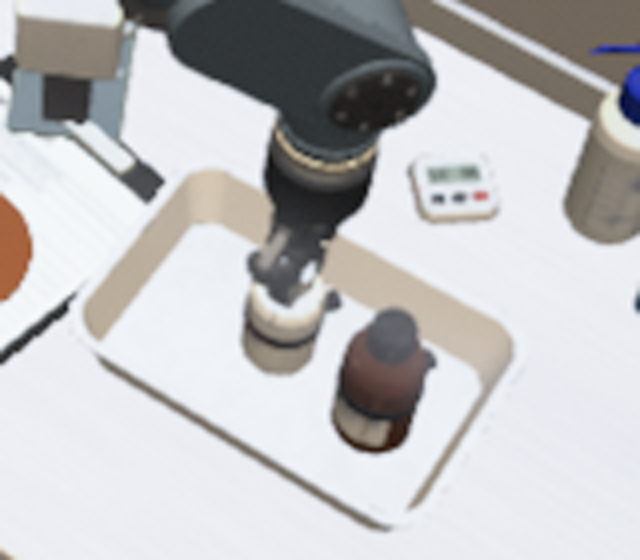

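View pics/t23c.png

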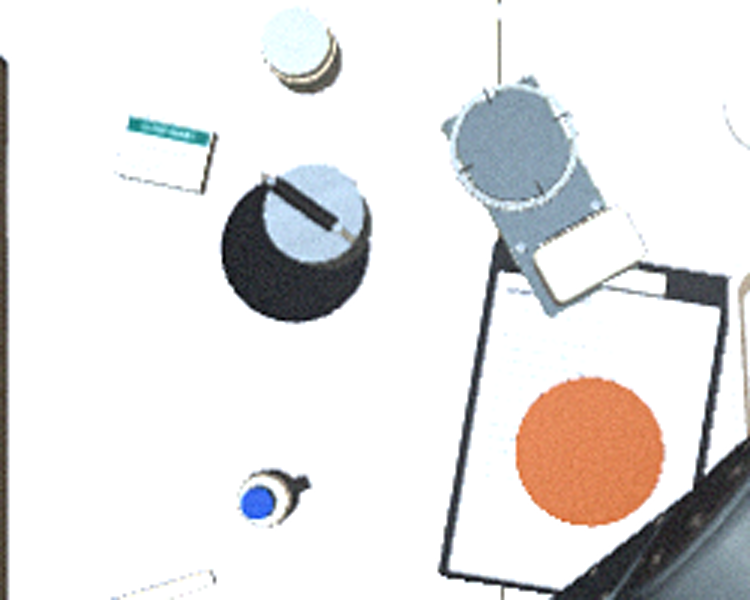

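>>> play_rows:
  steps:
    - [[0, 0, 0.01, 0, 0, 0], [0, 0, 0.005, 0, 0, 0], [0, 0, 0.003, 0, 0, 0], [0, 0, 0.001, 0, 0, 0], [0, 0, 0, 0, 0, 0], [0, 0, 0, 0, 0, 0]]

```text
t: 66.9
tcp_pos: [0.4922, -0.2948, 0.1254]
tool_rot: [0.706, 0.708, 0.0, 0.0]
force: [0.9, -0.1, -2.8]
finger_gap: 0.366
```

>>> play_rows:
  steps:
    - [[0, 0, 0.001, 0, 0, 0], [0, 0, 0, 0, 0, 0], [0, 0, 0, 0, 0, 0]]

```text
t: 67.28
tcp_pos: [0.4922, -0.2947, 0.1243]
tool_rot: [0.706, 0.708, -0.0, 0.0]
force: [0.0, -0.1, -2.0]
finger_gap: 0.369
```

>>> play_rows:
  steps:
    - [[0, 0, 0.001, 0, 0, 0], [0, 0, 0, 0, 0, 0], [0, 0, 0, 0, 0, 0]]

```text
t: 67.65
tcp_pos: [0.4921, -0.2947, 0.1233]
tool_rot: [0.706, 0.708, -0.0, -0.0]
force: [0.1, 0.5, -2.5]
finger_gap: 0.37
```

>>> play_rows:
  steps:
    - [[0, 0, 0.001, 0, 0, 0], [0, 0, 0, 0, 0, 0], [0, 0, 0, 0, 0, 0]]

```text
t: 68.03
tcp_pos: [0.4924, -0.2949, 0.1229]
tool_rot: [0.706, 0.708, -0.0, 0.0]
force: [-1.0, 0.8, 4.8]
finger_gap: 0.372
```

>>> play_rows:
  steps:
    - [[0, 0, 0.001, 0, 0, 0], [0, 0, 0, 0, 0, 0], [0, 0, 0, 0, 0, 0]]

```text
t: 68.4
tcp_pos: [0.4926, -0.2952, 0.1229]
tool_rot: [0.706, 0.708, -0.0, 0.001]
force: [-0.8, 0.7, 10.1]
finger_gap: 0.373
```

>>> play_rows:
  steps:
    - [[0, 0, -0.001, 0, 0, 0], [0, 0, 0, 0, 0, 0], [0, 0, 0, 0, 0, 0], [0, 0, 0, 0, 0, 0], [0, 0, 0, 0, 0, 0], [0, 0, -0.01, 0, 0, 0], [0, 0, -0.03, 0, 0, 0], [0, 0, -0.05, 0, 0, 0], [0, 0, -0.05, 0, 0, 0], [0, 0, -0.03, 0, 0, 0]]
  fingers: 0.85

```text
t: 69.65
tcp_pos: [0.4928, -0.2952, 0.2961]
tool_rot: [0.706, 0.708, 0.0, 0.002]
force: [0.2, -0.0, -0.4]
finger_gap: 0.847
```

```bash
python3 - <<'E'
from h import *
np.set_printoptions(precision=4,suppress=True)
a=shot('scene','s25');b=shot('top','t25')
i=b['img'][150:230,165:235,::-1];cv2.imwrite('pics/t25c.png',cv2.resize(np.clip(i.astype(int)*2,0,255).astype(np.uint8),None,fx=7,fy=7,interpolation=cv2.INTER_CUBIC))
i=a['img'][130:230,200:330,::-1];cv2.imwrite('pics/s25c.png',cv2.resize(i,None,fx=6,fy=6,interpolation=cv2.INTER_CUBIC))
for s in(a,b):
  for n in('can_handle','can'):
    print(n,[(np.round(r['point'],1),round(r['score'],2)) for r in manip.pinpoint(n,s)][:3])
c=plan([.62,-.05,.32],n=8);plan([.63,.236,.23],n=10,cur=c)
E
```

```text
can_handle [(array([258.9, 162.5]), 0.59)]
can [(array([401.7, 248. ]), 0.72), (array([360.1, 288. ]), 0.64), (array([264.3, 191.9]), 0.62)]
can_handle [(array([199.1, 179.5]), 0.63)]
can [(array([208.9, 184.1]), 0.59), (array([185.2, 285.2]), 0.42)]
start [ 0.4913 -0.294   0.291 ] yaw 90.1 q6 -0.74
[[0.03,0.016,-0.004,0,0,0],[0.031,0.016,-0.004,0,0,0],[0.03,0.016,-0.003,0,0,0],[0.031,0.016,-0.004,0,0,0],[0.03,0.016,-0.003,0,0,0],[0.031,0.016,-0.004,0,0,0],[0.03,0.017,-0.003,0,0,0],[0.031,0.016,-0.004,0,0,0]]
end [ 0.6199 -0.0498  0.3202] yaw 90.1
start [ 0.6199 -0.0498  0.3202] yaw 90.1 q6 -0.74
[[0.029,0.001,0.009,0,0,0],[0.029,0.001,0.009,0,0,0],[0.028,0.001,0.009,0,0,0],[0.029,0.001,0.009,0,0,0],[0.028,0.001,0.009,0,0,0],[0.029,0.001,0.009,0,0,0],[0.028,0.001,0.009,0,0,0],[0.029,0.001,0.009,0,0,0],[0.028,0.001,0.009,0,0,0],[0.029,0.002,0.01,0,0,0]]
end [0.63   0.2364 0.2297] yaw 90.1
```

View pics/t25c.png

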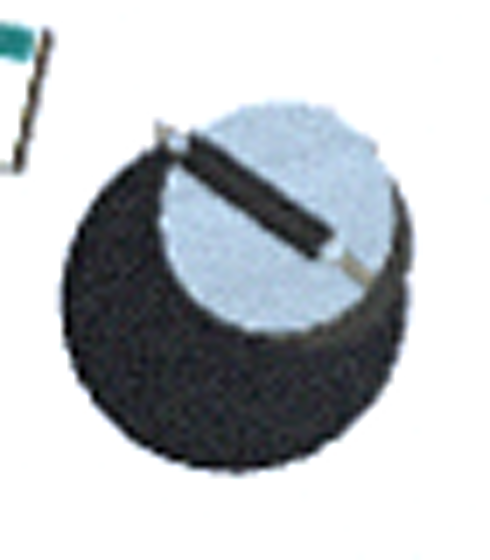

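View pics/s25c.png

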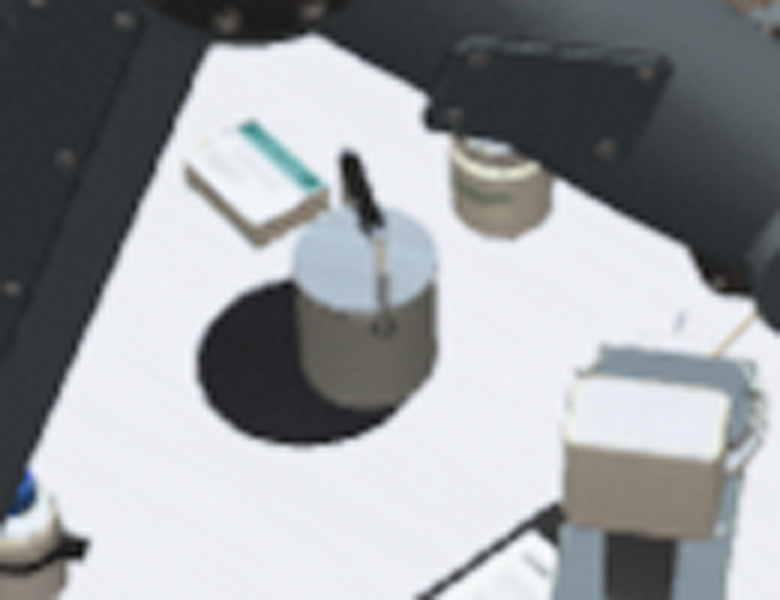

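View pics/s25.png

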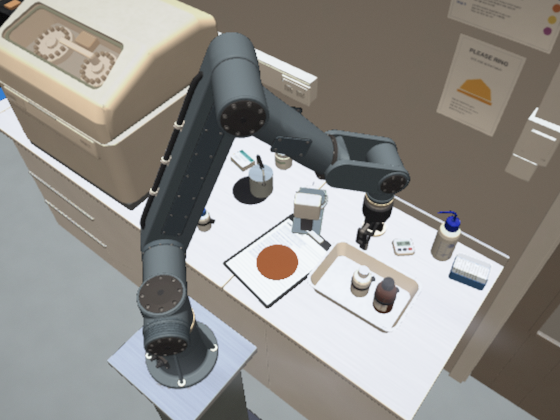

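```bash
python3 - <<'E'
from h import *
np.set_printoptions(precision=4,suppress=True)
a=shot('scene');b=shot('top')
print(tri(a,(259.7,161.3),b,(201.6,177.6)))
f=lambda x,y:(165+(x-3)/7,150+(y-3)/7)
for z in(.149,):
  e1=onz(b,f(183,140),z);e2=onz(b,f(334,252),z);d=e1-e2;print((e1+e2)/2,np.linalg.norm(d),np.degrees(np.arctan2(d[1],d[0])))
# mat centre: fit from circle outline lower-left: crop left 62, bottom 472, right~410
print('mat pred',(proj(b,[.6075,.2498,.004])-[165,150])*7+3,[((proj(b,[.6075+.07*np.cos(t),.2498+.07*np.sin(t),.004])-[165,150])*7+3).round() for t in np.arange(0,6.28,np.pi/4)])
E
```

```text
(array([0.6278, 0.2197, 0.1517]), np.float64(0.003051185405397657))
[0.6292 0.2192 0.149 ] 0.0674303188698302 52.96894303263059
mat pred [235.7176 296.8811] [array([236., 123.]), array([112., 175.]), array([ 60., 298.]), array([111., 421.]), array([236., 472.]), array([360., 419.]), array([411., 296.]), array([359., 173.])]
```

Can's bar triangulates to (0.628, 0.220, 0.151), so it is about 36 mm off and overhangs the mat's edge by roughly 8 mm. I'll put it back.

>>> play_rows:
  steps:
    - [[0.03, 0.016, -0.005, 0, 0, 0], [0.031, 0.016, -0.005, 0, 0, 0], [0.03, 0.016, -0.005, 0, 0, 0], [0.031, 0.016, -0.005, 0, 0, 0], [0.03, 0.016, -0.005, 0, 0, 0], [0.031, 0.016, -0.005, 0, 0, 0], [0.03, 0.017, 0, 0, 0, 0], [0.031, 0.016, 0, 0, 0, 0]]
  fingers: 1

```text
t: 71.05
tcp_pos: [0.6208, -0.0494, 0.3208]
tool_rot: [0.706, 0.708, -0.001, -0.001]
force: [-0.2, 0.7, -0.5]
finger_gap: 1.004
```

>>> play_rows:
  steps:
    - [[0.03, 0.001, 0, 0, 0, 0], [0.03, 0.001, 0, 0, 0, 0], [0.03, 0.001, 0, 0, 0, 0], [0.03, 0.001, 0, 0, 0, 0], [0.03, 0.001, 0, 0, 0, 0], [0.03, 0.001, 0, 0, 0, 0], [0.03, 0.001, 0, 0, 0, 0], [0.03, 0.001, 0, 0, 0, 0], [0.03, 0.001, 0, 0, 0, 0], [0, 0, 0, 0, 0, 0]]

```text
t: 72.3
tcp_pos: [0.6283, 0.2215, 0.3205]
tool_rot: [0.705, 0.709, -0.001, -0.001]
force: [-0.1, -1.0, 0.5]
finger_gap: 1.003
```

>>> play_rows:
  steps:
    - [[0, 0, 0, 0, 0, 9], [0, 0, 0, 0, 0, 9], [0, 0, 0, 0, 0, 9], [0, 0, 0, 0, 0, 10], [0, 0, 0, 0, 0, 0]]

```text
t: 72.92
tcp_pos: [0.6289, 0.2185, 0.3213]
tool_rot: [0.894, 0.448, -0.001, -0.0]
force: [-0.6, 0.7, -0.1]
finger_gap: 0.997
```

```bash
python3 - <<'E'
from h import *
plan([.6285,.2195,.20],53,n=1)
E
```

```text
start [0.6289 0.2185 0.3213] yaw 53.2 q6 0.81
[[0.001,-0.001,0.121,0,0,0.2]]
end [0.6285 0.2198 0.2003] yaw 53.0
```

>>> play_rows:
  steps:
    - [[0.001, -0.001, 0.01, 0, 0, 0], [0, 0, 0.03, 0, 0, 0], [0, 0, 0.035, 0, 0, 0], [0, 0, 0.03, 0, 0, 0], [0, 0, 0.025, 0, 0, 0], [0, 0, 0.018, 0, 0, 0], [0, 0, 0.012, 0, 0, 0], [0, 0, 0.005, 0, 0, 0], [0, 0, 0, 0, 0, 0]]

```text
t: 74.05
tcp_pos: [0.6291, 0.221, 0.1575]
tool_rot: [0.894, 0.447, 0.0, 0.0]
force: [-0.1, 0.4, -0.3]
finger_gap: 1.001
```

```bash
python3 - <<'E'
from h import *
print(pose()[0],manip.sense()['force'])
a=shot('scene','s26');i=a['img'][120:220,200:330,::-1];cv2.imwrite('pics/s26c.png',cv2.resize(i,None,fx=6,fy=6,interpolation=cv2.INTER_CUBIC))
E
```

```text
[0.62908181 0.22101032 0.15754113] [-0.07949827  0.37009049 -0.27117487]
```

View pics/s26c.png

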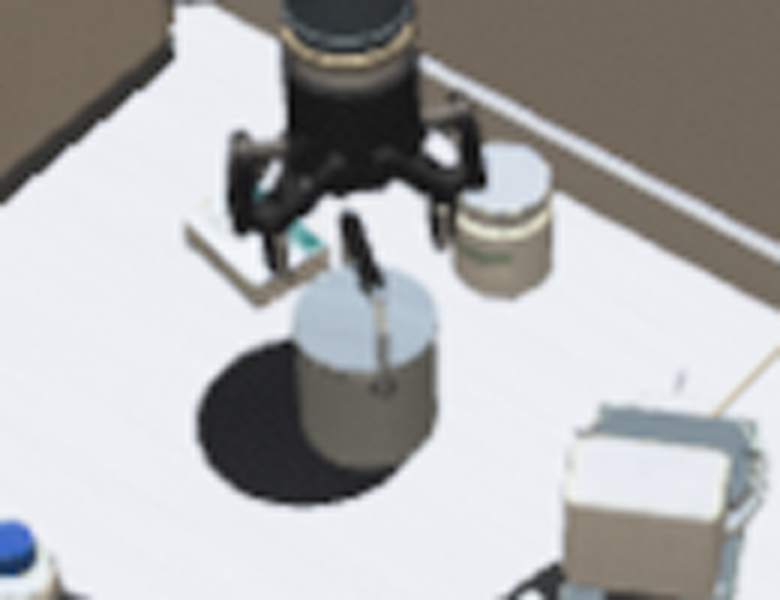

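>>> play_rows:
  steps:
    - [[0, 0, 0, 0, 0, 0], [0, 0, 0, 0, 0, 0], [0, 0, 0, 0, 0, 0], [0, 0, 0, 0, 0, 0], [0, 0, 0, 0, 0, 0], [0, 0, 0, 0, 0, 0], [0, 0, 0, 0, 0, 0], [0, 0, 0, 0, 0, 0]]
  fingers: 0
  squeeze: 80

```text
t: 75.1
tcp_pos: [0.6291, 0.2208, 0.1576]
tool_rot: [0.894, 0.447, 0.0, 0.0]
force: [-0.2, -1.1, 3.1]
finger_gap: 0.135
```

>>> play_rows:
  steps:
    - [[0, 0, -0.005, 0, 0, 0], [0, 0, -0.01, 0, 0, 0], [0, 0, -0.01, 0, 0, 0], [0, 0, -0.005, 0, 0, 0], [0.003, -0.009, 0, 0, 0, 0], [0.003, -0.009, 0, 0, 0, 0], [0.003, -0.009, 0, 0, 0, 0], [0.003, -0.008, 0, 0, 0, 0], [0, 0, 0, 0, 0, 0], [0, 0, 0, 0, 0, 0]]

```text
t: 76.35
tcp_pos: [0.6082, 0.2516, 0.1873]
tool_rot: [0.894, 0.447, 0.0, 0.0]
force: [0.6, 1.6, -4.4]
finger_gap: 0.131
```

```bash
python3 - <<'E'
from h import *
s=manip.sense();print(pose()[0],s['force'],s['finger_gap'])
a=shot('scene','s27');i=a['img'][120:220,200:330,::-1];cv2.imwrite('pics/s27c.png',cv2.resize(i,None,fx=6,fy=6,interpolation=cv2.INTER_CUBIC))
E
```

```text
[0.60820664 0.25158061 0.18732763] [ 0.60744415  1.5636179  -4.37825488] 0.13125520977556704
```

View pics/s27c.png

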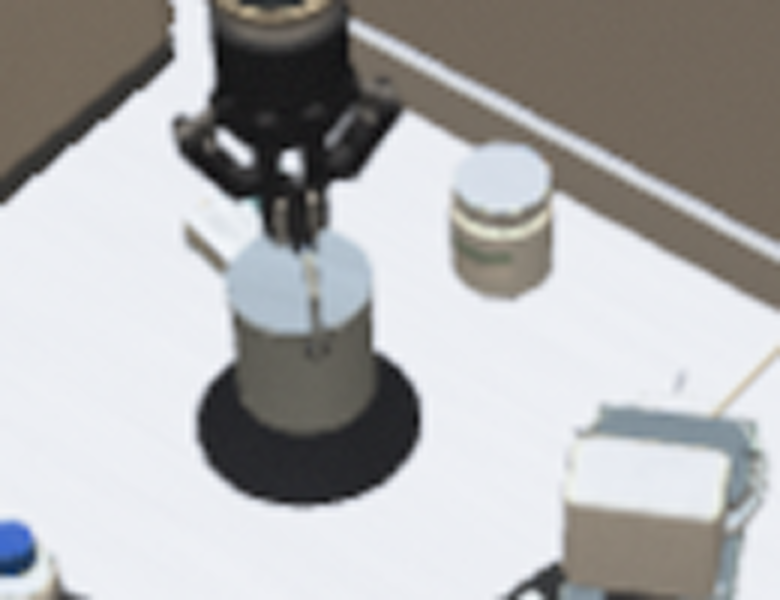

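Good. Lowering 29 mm, then feeling for contact.

>>> play_rows:
  steps:
    - [[0, 0, 0.008, 0, 0, 0], [0, 0, 0.01, 0, 0, 0], [0, 0, 0.007, 0, 0, 0], [0, 0, 0.003, 0, 0, 0], [0, 0, 0.001, 0, 0, 0], [0, 0, 0, 0, 0, 0], [0, 0, 0, 0, 0, 0]]

```text
t: 77.28
tcp_pos: [0.6083, 0.2517, 0.1587]
tool_rot: [0.894, 0.447, 0.0, 0.0]
force: [0.4, -0.7, -4.0]
finger_gap: 0.131
```

>>> play_rows:
  steps:
    - [[0, 0, 0.001, 0, 0, 0], [0, 0, 0, 0, 0, 0], [0, 0, 0, 0, 0, 0]]

```text
t: 77.65
tcp_pos: [0.6084, 0.2516, 0.1577]
tool_rot: [0.894, 0.447, 0.0, 0.0]
force: [-0.1, 0.6, -2.9]
finger_gap: 0.133
```

>>> play_rows:
  steps:
    - [[0, 0, 0.001, 0, 0, 0], [0, 0, 0, 0, 0, 0], [0, 0, 0, 0, 0, 0]]

```text
t: 78.03
tcp_pos: [0.6087, 0.2515, 0.1576]
tool_rot: [0.894, 0.447, 0.001, 0.0]
force: [-0.7, -1.7, 5.6]
finger_gap: 0.137
```

>>> play_rows:
  steps:
    - [[0, 0, 0.001, 0, 0, 0], [0, 0, 0, 0, 0, 0], [0, 0, 0, 0, 0, 0]]

```text
t: 78.4
tcp_pos: [0.6087, 0.2515, 0.1575]
tool_rot: [0.894, 0.447, 0.001, 0.0]
force: [-2.7, -1.6, 9.9]
finger_gap: 0.135
```

>>> play_rows:
  steps:
    - [[0, 0, -0.001, 0, 0, 0], [0, 0, 0, 0, 0, 0], [0, 0, 0, 0, 0, 0], [0, 0, 0, 0, 0, 0], [0, 0, 0, 0, 0, 0], [0, 0, -0.01, 0, 0, 0], [0, 0, -0.03, 0, 0, 0], [0, 0, -0.05, 0, 0, 0], [0, 0, -0.04, 0, 0, 0], [0, 0, -0.02, 0, 0, 0]]
  fingers: 0.8

```text
t: 79.65
tcp_pos: [0.6091, 0.2519, 0.3105]
tool_rot: [0.894, 0.447, 0.003, 0.001]
force: [0.0, 1.0, 0.3]
finger_gap: 0.8
```

```bash
python3 - <<'E'
from h import *
np.set_printoptions(precision=4,suppress=True)
a=shot('scene','s28');i=a['img'][120:240,180:310,::-1];cv2.imwrite('pics/s28c.png',cv2.resize(i,None,fx=5,fy=5,interpolation=cv2.INTER_CUBIC))
b=shot('top','t28')
print((proj(a,[.378,.2695,.095])-[180,120])*5)
plan([.378,.2695,.25],n=9)
E
```

```text
[107.8178 444.9144]
start [0.6096 0.252  0.3105] yaw 53.1 q6 0.87
[[-0.014,-0.022,0.007,0,0,0],[-0.014,-0.022,0.006,0,0,0],[-0.014,-0.022,0.007,0,0,0],[-0.014,-0.022,0.006,0,0,0],[-0.014,-0.022,0.007,0,0,0],[-0.014,-0.022,0.006,0,0,0],[-0.014,-0.021,0.007,0,0,0],[-0.014,-0.022,0.006,0,0,0],[-0.013,-0.021,0.007,0,0,0]]
end [0.3782 0.2697 0.2498] yaw 53.1
```

View pics/s28c.png

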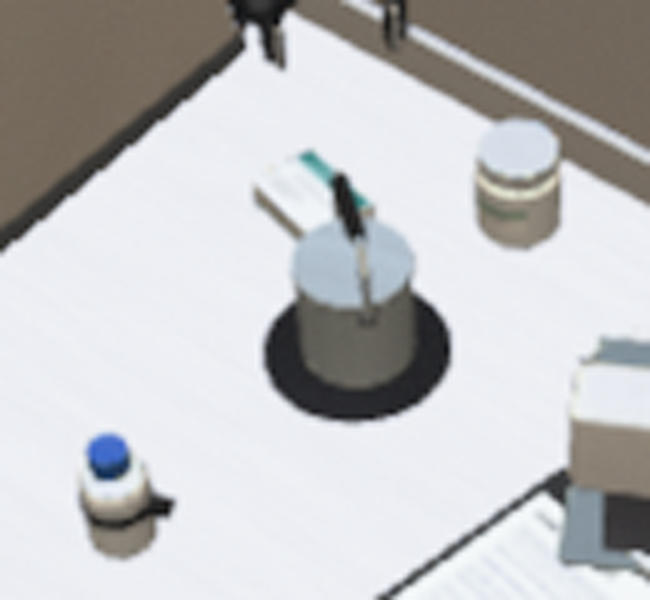

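Can is upright in the middle of the mat again. Moving to the short bottle (blue cap at (109,450), predicted (108,445)).

>>> play_rows:
  steps:
    - [[-0.014, -0.022, 0.006, 0, 0, 0], [-0.014, -0.022, 0.006, 0, 0, 0], [-0.014, -0.022, 0.006, 0, 0, 0], [-0.014, -0.022, 0.006, 0, 0, 0], [-0.014, -0.022, 0.006, 0, 0, 0], [-0.014, -0.022, 0.006, 0, 0, 0], [-0.014, -0.022, 0.006, 0, 0, 0], [-0.014, -0.022, 0.006, 0, 0, 0], [-0.013, -0.02, 0.006, 0, 0, 0], [0, 0, 0, 0, 0, 0]]

```text
t: 81.0
tcp_pos: [0.3738, 0.2687, 0.2513]
tool_rot: [0.894, 0.448, -0.002, -0.0]
force: [0.5, -0.7, -0.6]
finger_gap: 0.799
```

```bash
python3 - <<'E'
from h import *
print(np.degrees(manip.sense()['q']))
plan([.378,.2695,.20],n=1)
E
```

```text
[ 2.17647894e+01  1.81050769e+01  1.05120853e+02 -1.75784355e-03
  5.70041419e+01  5.85595546e+01]
start [0.3738 0.2687 0.2513] yaw 53.2 q6 1.02
[[0.003,0.003,0.051,0,0,0]]
end [0.3778 0.2693 0.2003] yaw 53.2
```

>>> play_rows:
  steps:
    - [[0.003, 0.003, 0.01, 0, 0, 0], [0, 0, 0.025, 0, 0, 0], [0, 0, 0.03, 0, 0, 0], [0, 0, 0.03, 0, 0, 0], [0, 0, 0.025, 0, 0, 0], [0, 0, 0.018, 0, 0, 0], [0, 0, 0.01, 0, 0, 0], [0, 0, 0.004, 0, 0, 0], [0, 0, 0, 0, 0, 0]]

```text
t: 82.12
tcp_pos: [0.3809, 0.2699, 0.1003]
tool_rot: [0.894, 0.447, 0.0, 0.0]
force: [0.1, 0.2, -0.1]
finger_gap: 0.8
```

```bash
python3 - <<'E'
from h import *
print(pose()[0],manip.sense()['force'])
a=shot('scene','s29');i=a['img'][160:260,150:280,::-1];cv2.imwrite('pics/s29c.png',cv2.resize(i,None,fx=6,fy=6,interpolation=cv2.INTER_CUBIC))
E
```

```text
[0.38094337 0.26985225 0.10029255] [ 0.06683235  0.23078415 -0.10147714]
```

View pics/s29c.png

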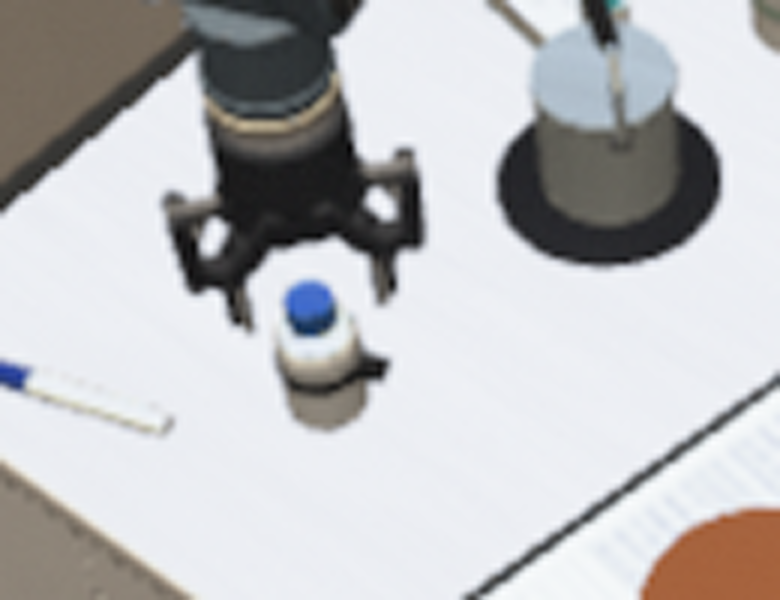

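>>> play_rows:
  steps:
    - [[-0.002, -0.002, 0.001, 0, 0, 0], [0, 0, 0, 0, 0, 0], [0, 0, 0, 0, 0, 0], [0, 0, 0, 0, 0, 0], [0, 0, 0, 0, 0, 0], [0, 0, 0, 0, 0, 0], [0, 0, 0, 0, 0, 0], [0, 0, 0, 0, 0, 0]]
  fingers: 0
  squeeze: 70

```text
t: 83.18
tcp_pos: [0.3778, 0.2696, 0.1]
tool_rot: [0.894, 0.447, 0.0, 0.0]
force: [-0.1, 0.2, 5.7]
finger_gap: 0.325
```

>>> play_rows:
  steps:
    - [[0, 0, -0.005, 0, 0, 0], [0, 0, -0.015, 0, 0, 0], [0, 0, -0.03, 0, 0, 0], [0, 0, -0.035, 0, 0, 0], [0, 0, -0.035, 0, 0, 0], [0, 0, -0.03, 0, 0, 0], [0, 0, -0.025, 0, 0, 0], [0, 0, -0.02, 0, 0, 0], [0, 0, -0.01, 0, 0, 0], [0, 0, 0, 0, 0, 0]]

```text
t: 84.42
tcp_pos: [0.3776, 0.2694, 0.3045]
tool_rot: [0.894, 0.447, 0.0, 0.0]
force: [-0.2, 0.1, -1.4]
finger_gap: 0.316
```

```bash
python3 - <<'E'
from h import *
s=manip.sense();print(s['force'],s['finger_gap'])
plan([.699,.045,pose()[0][2]],n=12)
a=shot('scene','s30');i=a['img'][110:230,150:280,::-1];cv2.imwrite('pics/s30c.png',cv2.resize(i,None,fx=5,fy=5,interpolation=cv2.INTER_CUBIC))
E
```

```text
[-0.16000637  0.08302309 -1.42368555] 0.3162185237168316
start [0.3776 0.2694 0.3045] yaw 53.1 q6 1.02
[[0.001,0.033,0,0,0,0],[0.001,0.033,0,0,0,0],[0.001,0.033,0,0,0,0],[0.001,0.033,0,0,0,0],[0.001,0.032,0,0,0,0],[0.001,0.033,0,0,0,0],[0.001,0.032,0,0,0,0],[0.001,0.033,0,0,0,0],[0.001,0.032,0,0,0,0],[0.001,0.033,0,0,0,0],[0.002,0.032,0,0,0,0],[0.001,0.033,0,0,0,0]]
end [0.699  0.0446 0.3047] yaw 53.1
```

View pics/s30c.png

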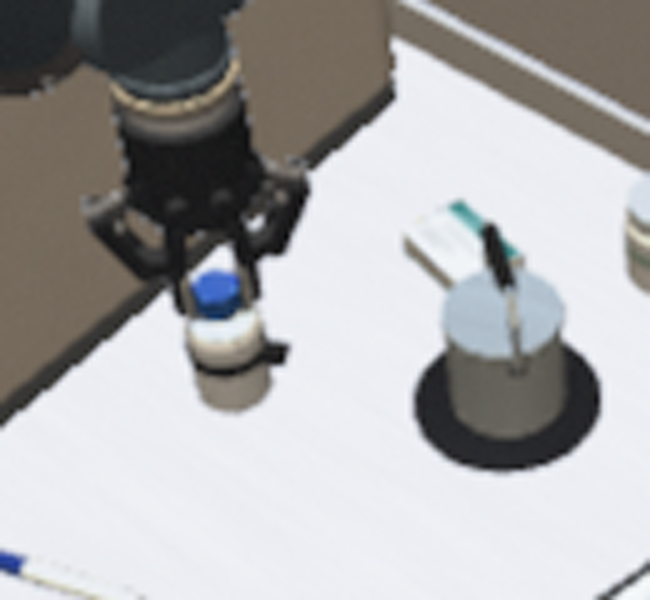

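>>> play_rows:
  steps:
    - [[0.001, 0.012, 0, 0, 0, 0], [0.001, 0.026, 0, 0, 0, 0], [0.001, 0.034, 0, 0, 0, 0], [0.001, 0.04, 0, 0, 0, 0], [0.001, 0.04, 0, 0, 0, 0], [0.001, 0.04, 0, 0, 0, 0], [0.001, 0.04, 0, 0, 0, 0], [0.001, 0.04, 0, 0, 0, 0], [0.001, 0.04, 0, 0, 0, 0], [0.001, 0.034, 0, 0, 0, 0]]

```text
t: 85.72
tcp_pos: [0.6618, 0.0677, 0.3026]
tool_rot: [0.895, 0.447, -0.001, -0.0]
force: [0.2, 0.4, -1.7]
finger_gap: 0.318
```

>>> play_rows:
  steps:
    - [[0.001, 0.026, 0, 0, 0, 0], [0.001, 0.015, 0, 0, 0, 0], [0, 0.005, 0, 0, 0, 0], [0, 0, 0, 0, 0, 5], [0, 0, 0, 0, 0, 10], [0, 0, 0, 0, 0, 10], [0, 0, 0, 0, 0, 10], [0, 0, 0, 0, 0, 10], [0, 0, 0, 0, 0, 10], [0, 0, 0, 0, 0, 10]]

```text
t: 86.98
tcp_pos: [0.6975, 0.0446, 0.3042]
tool_rot: [0.994, -0.106, -0.001, -0.0]
force: [-0.2, 0.5, -1.8]
finger_gap: 0.32
```

>>> play_rows:
  steps:
    - [[0, 0, 0, 0, 0, 10], [0, 0, 0, 0, 0, 6], [0, 0, 0, 0, 0, 2], [0, 0, 0, 0, 0, 0], [0, 0, 0, 0, 0, 0]]

```text
t: 87.6
tcp_pos: [0.6983, 0.0439, 0.3043]
tool_rot: [0.966, -0.257, -0.0, -0.0]
force: [0.1, 0.1, -1.6]
finger_gap: 0.32
```

```bash
python3 - <<'E'
from h import *
s=manip.sense();print(s['force'],s['finger_gap'],np.degrees(s['q'][5]))
plan([.699,.045,.1+.065],n=1)
a=shot('scene','s31')
p=pose()[0];z=p[2]-.1
for yaw in (-158,-151.2,-145):
    t=np.radians(yaw);print(yaw,proj(a,[p[0]+.040*np.cos(t),p[1]+.040*np.sin(t),z+.042]))
q=proj(a,[p[0],p[1],z+.03]).round().astype(int);print(q)
x0,y0=q-[16,14];i=a['img'][y0:y0+28,x0:x0+32,::-1];print(x0,y0);cv2.imwrite('pics/s31c.png',cv2.resize(i,None,fx=20,fy=20,interpolation=cv2.INTER_NEAREST))
E
```

```text
[ 0.11196084  0.07282481 -1.5724991 ] 0.31971118566135953 114.28619341548811
start [0.6983 0.0439 0.3043] yaw -29.8 q6 1.99
[[0,-0.001,0.139,0,0,0]]
end [0.6987 0.0448 0.1653] yaw -29.8
-158 [311.43915266 160.70289791]
-151.2 [312.89345015 160.92959048]
-145 [314.23979655 161.02850841]
[314 155]
298 141
```

View pics/s31c.png

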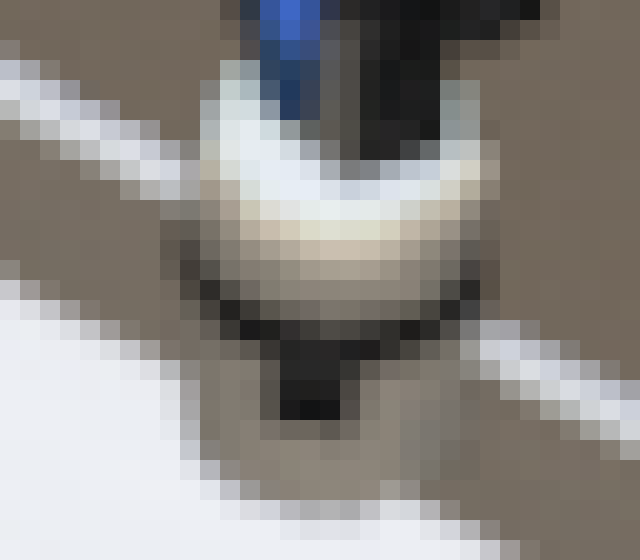

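Tab at pixel column 313.0 against 312.9 predicted, so it faces the window. Lowering and showing.

>>> play_rows:
  steps:
    - [[0, -0.001, 0.01, 0, 0, 0], [0, 0, 0.02, 0, 0, 0], [0, 0, 0.025, 0, 0, 0], [0, 0, 0.025, 0, 0, 0], [0, 0, 0.025, 0, 0, 0], [0, 0, 0.02, 0, 0, 0], [0, 0, 0.013, 0, 0, 0], [0, 0, 0, 0, 0, 0]]

```text
t: 88.65
tcp_pos: [0.6983, 0.0447, 0.1651]
tool_rot: [0.966, -0.258, -0.001, 0.0]
force: [-0.1, -0.5, -0.4]
finger_gap: 0.32
```

>>> play_rows:
  steps:
    - [[0, 0, 0, 0, 0, 0], [0, 0, 0, 0, 0, 0], [0, 0, 0, 0, 0, 0], [0, 0, 0, 0, 0, 0], [0, 0, 0, 0, 0, 0], [0, 0, 0, 0, 0, 0], [0, 0, 0, 0, 0, 0], [0, 0, 0, 0, 0, 0], [0, 0, 0, 0, 0, 0], [0, 0, 0, 0, 0, 0]]

```text
t: 89.9
tcp_pos: [0.6989, 0.0446, 0.1663]
tool_rot: [0.966, -0.258, -0.0, -0.0]
force: [0.3, 0.0, -0.7]
finger_gap: 0.319
```

```bash
python3 - <<'E'
from h import *
print(pose()[0],manip.sense()['force'])
a=shot('scene','s32');i=a['img'][130:230,200:330,::-1];cv2.imwrite('pics/s32c.png',cv2.resize(i,None,fx=6,fy=6,interpolation=cv2.INTER_CUBIC))
E
```

```text
[0.69894046 0.0446371  0.1662907 ] [ 0.32350182  0.03796581 -0.68093865]
```

View pics/s32c.png

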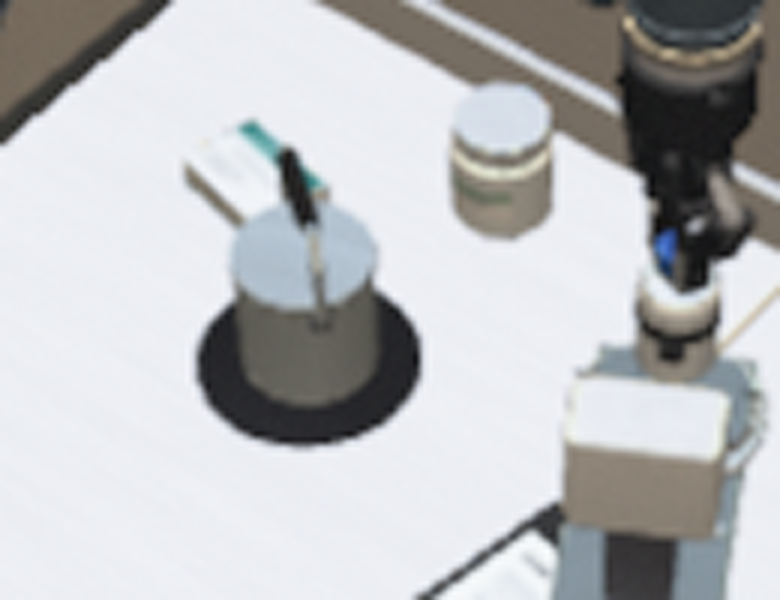

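>>> play_rows:
  steps:
    - [[0, 0, 0, 0, 0, -5], [0, 0, 0, 0, 0, -10], [0, 0, 0, 0, 0, -10], [0, 0, 0, 0, 0, -10], [0, 0, 0, 0, 0, -10], [0, 0, 0, 0, 0, -10], [0, 0, 0, 0, 0, -10], [0, 0, 0, 0, 0, -10], [0, 0, 0, 0, 0, -10], [0, 0, 0, 0, 0, -10]]

```text
t: 91.2
tcp_pos: [0.6989, 0.0447, 0.1663]
tool_rot: [0.841, 0.541, -0.0, -0.0]
force: [1.2, 0.3, -1.7]
finger_gap: 0.32
```

>>> play_rows:
  steps:
    - [[0, 0, 0, 0, 0, -10], [0, 0, 0, 0, 0, -10], [0, 0, 0, 0, 0, -5], [0, 0, 0, 0, 0, 0], [0, 0, 0, 0, 0, 0], [0, 0, 0, 0, 0, 0], [0, 0, 0, 0, 0, 0], [0, 0, 0, 0, 0, 0], [0, 0, 0, 0, 0, 0], [0, 0, 0, 0, 0, 0]]

```text
t: 92.45
tcp_pos: [0.6989, 0.0447, 0.1663]
tool_rot: [0.706, 0.708, 0.0, -0.0]
force: [-0.4, 0.3, -1.5]
finger_gap: 0.319
```

>>> play_rows:
  steps:
    - [[0, 0, 0, 0, 0, 0], [0, 0, 0, 0, 0, 0], [0, 0, 0, 0, 0, 0], [0, 0, 0, 0, 0, 0], [0, 0, 0, 0, 0, 0], [0, 0, 0, 0, 0, 0]]

```text
t: 93.2
tcp_pos: [0.6989, 0.0446, 0.1663]
tool_rot: [0.706, 0.708, 0.0, -0.0]
force: [-1.3, 0.2, -1.6]
finger_gap: 0.32
```

>>> play_rows:
  steps:
    - [[0, 0, 0, 0, 0, -5], [0, 0, 0, 0, 0, -10], [0, 0, 0, 0, 0, -10], [0, 0, 0, 0, 0, -10], [0, 0, 0, 0, 0, -10], [0, 0, 0, 0, 0, -10], [0, 0, 0, 0, 0, -10], [0, 0, 0, 0, 0, -10], [0, 0, 0, 0, 0, -10], [0, 0, 0, 0, 0, -10]]

```text
t: 94.45
tcp_pos: [0.6989, 0.0446, 0.1663]
tool_rot: [-0.048, 0.999, -0.0, 0.0]
force: [-1.3, -0.2, -1.4]
finger_gap: 0.317
```

>>> play_rows:
  steps:
    - [[0, 0, 0, 0, 0, -10], [0, 0, 0, 0, 0, -10], [0, 0, 0, 0, 0, -5], [0, 0, 0, 0, 0, 0], [0, 0, 0, 0, 0, 0], [0, 0, 0, 0, 0, 0], [0, 0, 0, 0, 0, 0], [0, 0, 0, 0, 0, 0], [0, 0, 0, 0, 0, 0], [0, 0, 0, 0, 0, 0]]

```text
t: 95.7
tcp_pos: [0.6989, 0.0447, 0.1663]
tool_rot: [-0.26, 0.966, -0.0, 0.0]
force: [-0.4, -0.5, -1.2]
finger_gap: 0.32
```

>>> play_rows:
  steps:
    - [[0, 0, 0, 0, 0, 0], [0, 0, 0, 0, 0, 0], [0, 0, 0, 0, 0, 0], [0, 0, 0, 0, 0, 0], [0, 0, 0, 0, 0, 0], [0, 0, 0, 0, 0, 0]]

```text
t: 96.45
tcp_pos: [0.6989, 0.0446, 0.1663]
tool_rot: [-0.26, 0.966, 0.0, -0.0]
force: [-0.2, 0.1, -1.1]
finger_gap: 0.319
```

```bash
python3 - <<'E'
from h import *
s=manip.sense();print(pose()[0],s['force'],s['finger_gap'],np.degrees(s['q'][5]))
plan(pose()[0],n=1)
a=shot('scene','s33');i=a['img'][130:230,200:330,::-1];cv2.imwrite('pics/s33c.png',cv2.resize(i,None,fx=6,fy=6,interpolation=cv2.INTER_CUBIC))
E
```

```text
[0.69891224 0.0446466  0.16631465] [-0.21267887  0.14652312 -1.12570809] 0.3187003153374188 -125.59108562421301
start [0.6989 0.0446 0.1663] yaw -149.9 q6 -2.19
[[0,0,0,0,0,0]]
end [0.6989 0.0446 0.1663] yaw -149.9
```

View pics/s33c.png

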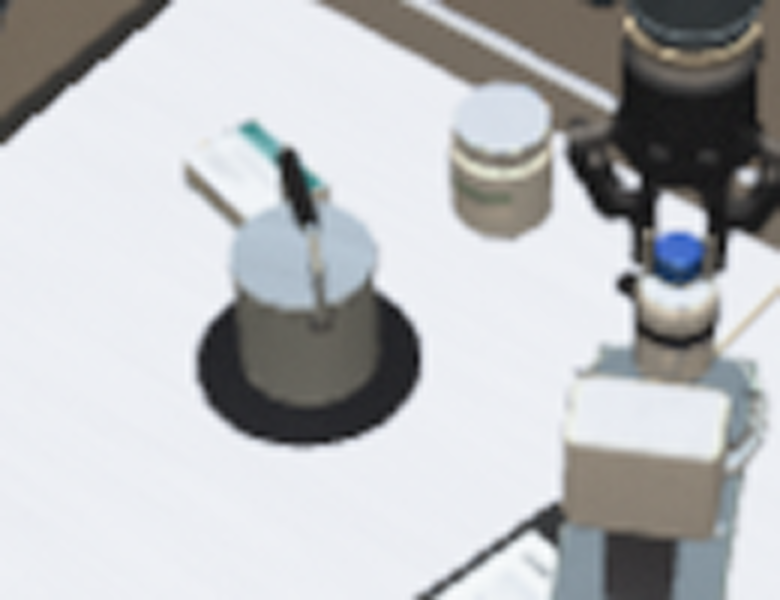

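All three shown. To the tray's near end.

>>> play_rows:
  steps:
    - [[0, 0, -0.01, 0, 0, 0], [0, 0, -0.02, 0, 0, 0], [0, 0, -0.025, 0, 0, 5], [0, 0, -0.025, 0, 0, 10], [0, 0, -0.025, 0, 0, 10], [0, 0, -0.02, 0, 0, 10], [0, 0, -0.015, 0, 0, 10], [0, 0, -0.01, 0, 0, 10], [0, 0, 0, 0, 0, 10], [0, 0, 0, 0, 0, 10]]

```text
t: 97.75
tcp_pos: [0.6991, 0.0447, 0.3187]
tool_rot: [0.384, 0.923, 0.0, 0.001]
force: [0.2, -0.2, -1.1]
finger_gap: 0.317
```

>>> play_rows:
  steps:
    - [[0, 0, 0, 0, 0, 10], [0, 0, 0, 0, 0, 10], [0, 0, 0, 0, 0, 10], [0, 0, 0, 0, 0, 10], [0, 0, 0, 0, 0, 5], [0, 0, 0, 0, 0, 0]]

```text
t: 98.5
tcp_pos: [0.6991, 0.0446, 0.3181]
tool_rot: [0.706, 0.708, 0.001, 0.001]
force: [-0.2, -0.5, -1.1]
finger_gap: 0.321
```

```bash
python3 - <<'E'
from h import *
c=plan([.492,-.222,.316],n=1)
E
```

```text
start [0.6991 0.0446 0.3181] yaw 90.2 q6 -0.10
[[-0.266,-0.208,0.002,0,0,0]]
end [ 0.492  -0.222   0.3157] yaw 90.2
```

>>> play_rows:
  steps:
    - [[-0.01, -0.008, 0, 0, 0, 0], [-0.02, -0.016, 0, 0, 0, 0], [-0.028, -0.022, 0, 0, 0, 0], [-0.032, -0.025, 0, 0, 0, 0], [-0.034, -0.027, 0, 0, 0, 0], [-0.034, -0.027, 0, 0, 0, 0], [-0.034, -0.026, 0, 0, 0, 0], [-0.032, -0.025, 0, 0, 0, 0], [-0.024, -0.018, 0, 0, 0, 0], [-0.018, -0.014, 0, 0, 0, 0]]

```text
t: 99.75
tcp_pos: [0.4899, -0.2232, 0.317]
tool_rot: [0.706, 0.708, -0.0, 0.0]
force: [-0.0, 0.3, -1.1]
finger_gap: 0.318
```

>>> play_rows:
  steps:
    - [[0, 0, 0, 0, 0, 0], [0, 0, 0.01, 0, 0, 0], [0, 0, 0.03, 0, 0, 0], [0, 0, 0.035, 0, 0, 0], [0, 0, 0.035, 0, 0, 0], [0, 0, 0.03, 0, 0, 0], [0, 0, 0.02, 0, 0, 0], [0, 0, 0.01, 0, 0, 0], [0, 0, 0.01, 0, 0, 0], [0, 0, 0, 0, 0, 0]]

```text
t: 101.0
tcp_pos: [0.4915, -0.2215, 0.136]
tool_rot: [0.706, 0.708, -0.0, -0.0]
force: [0.3, 0.1, -1.1]
finger_gap: 0.319
```

```bash
python3 - <<'E'
from h import *
s=manip.sense();print(pose()[0],s['force'],s['finger_gap'])
a=shot('scene','s34');i=a['img'][200:340,290:450,::-1];cv2.imwrite('pics/s34c.png',cv2.resize(i,None,fx=4,fy=4,interpolation=cv2.INTER_CUBIC))
E
```

```text
[ 0.49150078 -0.22150302  0.13597456] [ 0.33049529  0.11735679 -1.05070957] 0.3191405814876649
```

View pics/s34c.png

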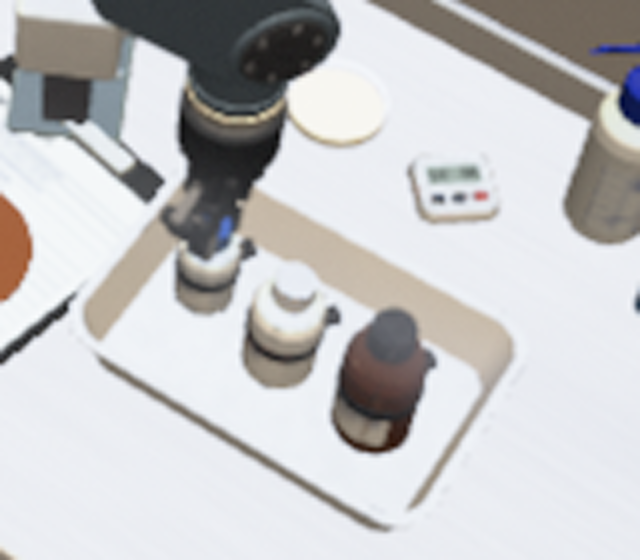

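>>> play_rows:
  steps:
    - [[0, 0, 0.01, 0, 0, 0], [0, 0, 0.01, 0, 0, 0], [0, 0, 0.005, 0, 0, 0], [0, 0, 0.003, 0, 0, 0], [0, 0, 0.001, 0, 0, 0], [0, 0, 0.001, 0, 0, 0], [0, 0, 0, 0, 0, 0]]

```text
t: 101.92
tcp_pos: [0.4915, -0.2221, 0.1071]
tool_rot: [0.706, 0.708, -0.0, 0.0]
force: [-2.3, -0.6, 5.5]
finger_gap: 0.318
```

>>> play_rows:
  steps:
    - [[0, 0, 0.001, 0, 0, 0], [0, 0, 0, 0, 0, 0], [0, 0, 0, 0, 0, 0]]

```text
t: 102.3
tcp_pos: [0.4915, -0.2224, 0.1069]
tool_rot: [0.706, 0.708, -0.0, 0.001]
force: [-3.6, -0.9, 11.2]
finger_gap: 0.319
```

>>> play_rows:
  steps:
    - [[0, 0, 0.001, 0, 0, 0], [0, 0, 0, 0, 0, 0], [0, 0, 0, 0, 0, 0]]

```text
t: 102.68
tcp_pos: [0.4915, -0.2226, 0.1069]
tool_rot: [0.706, 0.708, -0.0, 0.001]
force: [-4.9, -0.9, 18.1]
finger_gap: 0.321
```

Contact. Backing off 2 mm and releasing.

>>> play_rows:
  steps:
    - [[0, 0, -0.001, 0, 0, 0], [0, 0, -0.001, 0, 0, 0], [0, 0, 0, 0, 0, 0]]

```text
t: 103.05
tcp_pos: [0.4915, -0.2222, 0.107]
tool_rot: [0.706, 0.708, -0.0, 0.0]
force: [-2.8, -0.5, 7.9]
finger_gap: 0.321
```

>>> play_rows:
  steps:
    - [[0, 0, 0, 0, 0, 0], [0, 0, 0, 0, 0, 0], [0, 0, 0, 0, 0, 0], [0, 0, 0, 0, 0, 0], [0, 0, 0, 0, 0, 0], [0, 0, -0.01, 0, 0, 0], [0, 0, -0.03, 0, 0, 0], [0, 0, -0.05, 0, 0, 0], [0, 0, -0.05, 0, 0, 0], [0, 0, -0.05, 0, 0, 0]]
  fingers: 0.8

```text
t: 104.3
tcp_pos: [0.4913, -0.2216, 0.2987]
tool_rot: [0.706, 0.708, 0.0, 0.0]
force: [1.1, -1.2, -0.2]
finger_gap: 0.798
```

>>> play_rows:
  steps:
    - [[0.02, 0.03, -0.03, 0, 0, 0], [0.03, 0.03, -0.02, 0, 0, 0], [0.03, 0.03, 0, 0, 0, 0], [0.03, 0.02, 0, 0, 0, 0], [0.02, 0.02, 0, 0, 0, 0], [0, 0, 0, 0, 0, 0], [0, 0, 0, 0, 0, 0]]

```text
t: 105.18
tcp_pos: [0.6206, -0.0918, 0.3465]
tool_rot: [0.706, 0.708, -0.0, -0.0]
force: [-0.1, -0.6, -0.2]
finger_gap: 0.798
```

```bash
python3 - <<'E'
from h import *
a=shot('scene','s35');b=shot('top','t35')
i=a['img'][120:340,180:480,::-1];cv2.imwrite('pics/s35c.png',cv2.resize(i,None,fx=2.6,fy=2.6,interpolation=cv2.INTER_CUBIC))
print(pose()[0])
E
```

```text
[ 0.62049062 -0.09234359  0.34653127]
```

View pics/s35c.png

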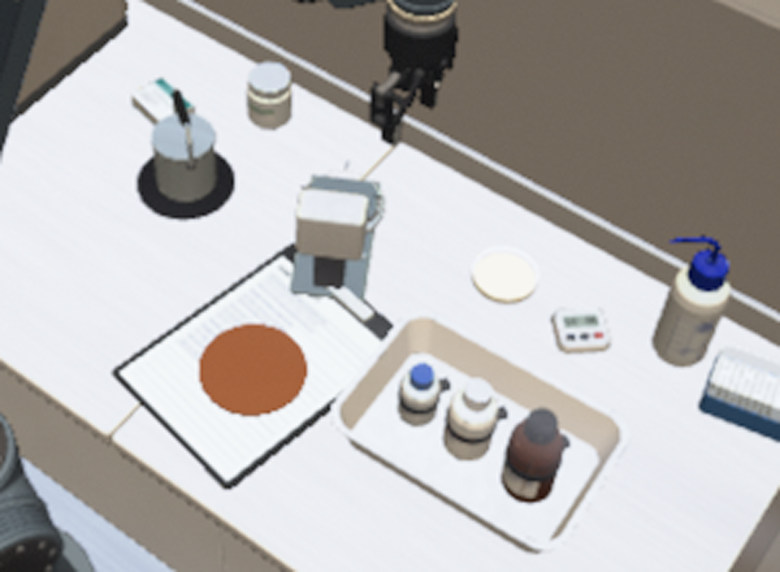

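View pics/t35.png

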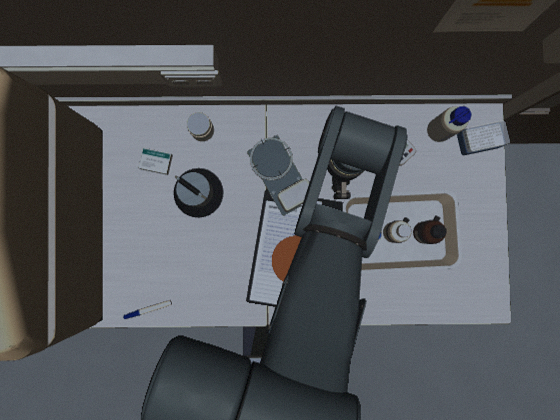

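Everything is in place: three bottles upright in the tray at crop (420,395), (472,418) and (535,455), and the can central on the mat. The timer, dish and slide box are unmoved, and the gripper is clear.

```bash
python3 - <<'E'
from station import manip
print(manip.sign_off(), manip.sense()['t'])
E
```

```text
the job is handed in; nothing more can be done
the job is handed in; nothing more can be done
```

The job is done and handed in, at about 105 s of the 210 s allowed; no verdict was reported.

- **Can:** I lifted it level by its handle onto the black mat. It was later knocked about 36 mm aside, overhanging the mat's edge, so I lifted it again and put it back in the middle.
- **Bottles:** all three were there. I took them in the order tall, middle, short, and held each upright about 25 mm above the stand. Each was shown tab side first, then after 120° and 240° anticlockwise, and kept still for over a second each time. They stand in the white tray.

**Last checks:** in the final two pictures the can stands upright on the mat and the gripper is clear of everything. All three bottles stand upright in the tray, though the arm hid the short one from the top camera. The timer, slide box and dish show no sign of having moved; the arm partly hid the timer and all of the dish from the top camera.

**Disagreements:**
- **Stand centre:** once the stand was bare, its centre came out about 5 mm from my first estimate, and its heading about 2°. The tall bottle was therefore shown about 5–6 mm off centre. I did not repeat it, and used the corrected centre for the other two.
- **Middle bottle:** its tab was about 3° off at first. I turned it 2.5° before showing it.
- **Short bottle:** it touched down about 2.5 mm higher than the tray-floor height seen with the other two, with a small sideways force. It stood upright after release.

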